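# Pick the snap ring off a fume-fan filter cover

### The arm

A 6-joint arm with a two-finger parallel gripper is mounted at the origin on the work surface. World frame = base frame: x ahead of the robot, y to its left, z up, the work surface at z = 0. Lengths are in m, angles in rad, forces in N, time in s.
With the tool pointing down it reaches from about 0.325 to 0.775 m from the base axis. Payload 5.5 kg.
Tool frame: the origin (TCP) lies between the finger pads; the fingertips stand 8 mm ahead of it and the grasp point (between the pads) lies 11 mm behind it (tcp_to_tips is the distance from the TCP to the fingertips, in m); z points along the fingers, y is the direction in which the jaws open and shut (so a half turn about z gives the same grasp; the last joint's range is limited). The gripper opens to 88 mm and grips with 3 to 60 N. Pads are 20 mm wide; open, the fingers measure 115 mm over their backs; the gripper's body (75 mm by 178 mm) begins 61 mm behind the grasp point.
Start: joints at [-1.19, 0.091, 1.231, -0, 1.82, -0.057], TCP at [0.254, -0.543, 0.231] pointing down, gripper open.
Joint ranges: [-2.87, 2.87], [-0.86, 2.18], [0.17, 2.46], [-1.51, 4.65], [0.06, 2.69], [-2.65, 2.65]. Speed limits (rad/s): [2.57, 2.57, 3.01, 3.14, 3.14, 3.14].

### API

Orientations are given as a unit quaternion [w, x, y, z].
In Python, from bench import * gives the robot as it stands. Calls block until the motion is done:
- move_to(position, orientation): joint-space move of the TCP to a pose.
- move_l(position, speed=0.15, orientation=None): straight line of the TCP; orientation=None keeps the orientation; speed is the mean speed in m/s.
- movej(angles): joint-space move.
- gripper_open() and close(): open the fingers fully, or close them until they stop; the grip force is fixed at half the most.
- hold(seconds).
- inverse_kinematics(position, orientation): joint angles nearest the present ones, or None.
- state(): the state.
- get_image(name): name is "side" or "top" or "wrist"; returns a dict with "frame" (480x640x3 uint8, blue, green, red), "depth" (480x640 float32, m along the optical axis (not along the pixel's ray), 0 where there is no reading), "camera_matrix" (3x3 intrinsics, pixels), "view" (4x4, takes a point from world to camera coordinates). Camera axes: x right, y up, looking along -z (the intrinsics and any distortion apply to the point x, -y, -z); pixel columns grow to the right and rows downward; lengths in m; the calibration is good to about 2 mm. The wrist camera is an equidistant fisheye: a pixel r from the principal point sees the ray r / f radians off the axis. A picture is of the moment at which its call begins.
A pose or a line that the arm cannot do raises IKError and nothing moves.
- job_done(): hands the job in, once; it reports no verdict.
The state is a dict: "time": time; "joint_pos": joint angles; "dq": joint speeds; "joint_torque": joint torques, N m; "ee_pos": TCP position; "ee_rot": TCP orientation; "ft_force": force on the tool from outside, world axes, zero at the start; "moment": the same for the moment, N m; "finger_gap": finger opening in m.
Only numpy, scipy, OpenCV 4.12 (cv2) and the standard library are available. Lean on these libraries where they do the work, as an engineer would, in place of code of your own. Each camera call takes 0.05 s, during which the arm holds its last target.

### The job

The filter cover of the fume-extractor fan is held by a steel split ring snapped under three orange claws. Take the red-handled pick, put its toe into the slot under the ring's end and lift that end out over its claw, keeping your fingers off the ring until the end is free and without driving the pick hard into the unit. Then lift the ring off, lay it flat inside the blue tray, put the pick down on the open bench, and leave the other things on the bench where they are.

Things in the scene. Friction and masses are not known exactly. Their poses are not given: they have to be found in the camera images.
- fan_unit: grey square fan unit, 170 x 170 mm, fixed, filter face up; origin at the centre of its underside, z up. The flat face, the ring's seat, is 62 mm above the origin. A black round rim 63 to 70 mm from the centre rises 8 mm above the seat. Three orange claws stand at 55, 152 and 249 degrees, counted from the unit's -x toward its -y, each 18 mm long, 17 mm above the seat.
- claw (a point): centre of the slick round nose (9 mm thick) of the claw at 55 degrees, the one next to the slot: 63 mm from the unit's axis, 11 mm above the seat, axes as the fan unit. It reaches about 2 mm inward over the wire, as do the other two. The ring's end must come up over this one; once over, the ring arm springs out and rests on top of the nose by itself.
- slot (a point): the pick slot, at the point in its mouth where the ring's end crosses it, level with the seat; axes as the fan unit. The slot is 22 mm wide (y), 7.5 mm deep, yellow at the bottom, and runs from 13 mm outside this point (-x) to 50 mm inside it (+x, toward the unit's centre).
- ring_center (a point): centre of the split ring of 9 mm round steel wire, 121 mm outside, 112 mm at the wire's centre line, about 130 g; z is its axis, 4.5 mm above the seat when home. The wire runs from -8 degrees (end over the slot) through 152 (where it flexes) to 312 degrees (counted as on the unit, in the ring's own axes); the gap is 40 degrees. It springs outward into the claws.
- ring_end (a point): centre line of the wire where it crosses the slot, 8 mm short of the cut end. 4.5 mm above the seat when home. Some 4 to 12 N upward here brings the arm past its claw after a rise of 10 to 25 mm; freed, the point rests about 14 to 26 mm above the seat. One or both of the other claws may still hold the rest: raise this end and draw it away from them to take the ring off.
- pick_handle (a point): centre of the pick's handle: red box 105 mm long (60 mm behind this point to 45 mm ahead), 22 mm wide, 26 mm high; x to the toe, z up as it lies. An 8 mm steel shaft runs on along x to 100 mm ahead, where the flat toe (22 long, 10 wide, 4 mm thick) is cranked up 40 degrees toward z: with the pick pitched 35 to 40 degrees nose down the toe is level. About 90 g.
- pick_toe (a point): middle of the toe's front edge, axes as pick_handle; 118 mm ahead of pick_handle and 13 mm above it.
- tray: blue open parts tray, fixed, 185 x 185 mm outside, 20 mm high, walls and floor 4 mm; origin at the centre of its underside.
- multimeter: yellow handheld meter, 160 x 80 x 36 mm, loose; origin under its centre; to be left alone.
- circuit_board: brown circuit board, 100 x 80 mm, 16 mm high, loose; origin under its centre; to be left alone.
- screwdriver: screwdriver with a green handle, 170 mm long, lying; to be left alone.
- solder_reel: grey solder reel, 60 mm across, 40 mm high; origin under its centre; to be left alone.
- flux_jar: small jar, 44 mm across, 50 mm high; origin under its centre; to be left alone.
- spare_filter: white round spare filter, 90 mm across, 14 mm high; origin under its centre; to be left alone.
Not all that is in view belongs to the job. Of the things shaped like the part that bears pick_handle, the red one is meant.

How it is judged:
On the way, in this order (a step that is already met when the one before it is completed fails the run):
1. the pick has been lifted off the bench (height (world z) of pick_handle above 0.06 m), for 0.1 s.
2. the pick bears the ring's end more than 10 mm up out of its seat, with no finger on the ring (z of ring_end in the frame of slot above 0.015 m and contact force between pick and ring above 0.2 N and contact force between the fingers and ring below 0.1 N and horizontal distance between ring_center and fan_unit below 0.025 m), for 0.1 s.
At the end, for the whole second after the job is handed in: the ring lies flat (within 7 degrees) on the floor of the tray, wholly inside its walls, at rest; the pick lies at rest on the bench, touching neither the tray, the fan unit nor the ring (horizontal distance between ring_center and tray below 0.05 m and height (world z) of ring_center below 0.016 m and angle between ring_center's own z axis and vertical below 0.12 rad and linear speed of each of ring, pick below 0.02 m/s and height (world z) of pick_handle below 0.022 m and height (world z) of pick_toe below 0.045 m and contact force between pick and tray below 0.01 N and contact force between pick and ring below 0.01 N and contact force between pick and fan_unit below 0.01 N).
It fails at once if the fingers touch the ring while its end is still down in the groove (contact force between the fingers and ring above 0.5 N and z of ring_end in the frame of slot below 0.0095 m and horizontal distance between ring_center and fan_unit below 0.01 m and z of ring_center in the frame of fan_unit below 0.075 m).
It fails at once if the pick is driven into the fan unit with more than 40 N (contact force between pick and fan_unit above 40 N).
It fails at once if one of the other things on the bench is shifted by more than 30 mm (distance of any of multimeter, circuit_board, screwdriver, solder_reel, flux_jar, spare_filter from where it was at the start of the episode above 0.03 m).
It fails at once if the ring is dropped into the tray from a height instead of being laid down (it falls at more than 0.7 m/s) (horizontal distance between ring_center and tray below 0.07 m and height (world z) of ring_center below 0.06 m and linear speed of ring above 0.7 m/s).
It also fails if it takes over 64 s, if anything falls off the work surface, if the arm or the gripper's body presses on something with over 40 N, if the wrist force passes 120 N, or if a joint passes its speed limit or range.

## Working session

There is one attempt and no reset: what is moved stays moved. The work goes in short steps, each a Python script; the robot and the scene stay as the last script left them, time stands still between calls to the robot, and variables do not carry over. Pictures are saved under pics/ and viewed, and the job is handed in when it is done.

```bash
ls; mkdir -p pics; python3 - <<'E'
from bench import *
import cv2
s=state();print(s['time'],s['ee_pos'],s['ee_rot'],s['finger_gap'])
for n in("top","side","wrist"):
    d=get_image(n);cv2.imwrite(f"pics/{n}0.png",d["frame"]);print(n,d["camera_matrix"].tolist(),d["view"].round(4).tolist(),[k for k in d])
    import numpy as np;np.savez(f"pics/{n}0.npz",**{k:np.array(v) for k,v in d.items()})
E
```

```text
pics
0.0 [ 0.25426958 -0.54314717  0.22954132] [-9.32953728e-04  9.76132003e-01  2.17176005e-01 -1.59024736e-04] 0.08784572325130932
top [[500.2356222172076, 0.0, 312.04392707131433], [0.0, 500.2356222172076, 241.44877040573164], [0.0, 0.0, 1.0]] [[0.0227, -0.9997, -0.0063, -0.0025], [0.9889, 0.0215, 0.147, -0.5062], [-0.1468, -0.0096, 0.9891, -1.0994], [0.0, 0.0, 0.0, 1.0]] ['frame', 'depth', 'camera_matrix', 'view']
side [[436.31846128974627, 0.0, 318.5152546046135], [0.0, 436.31846128974627, 244.87827124454824], [0.0, 0.0, 1.0]] [[-0.7244, -0.6894, -0.0091, 0.3596], [0.336, -0.3646, 0.8684, -0.2419], [-0.602, 0.626, 0.4957, -0.9437], [0.0, 0.0, 0.0, 1.0]] ['frame', 'depth', 'camera_matrix', 'view']
wrist [[371.64829954431775, 0.0, 319.6558183665814], [0.0, 371.64829954431775, 234.09531136368946], [0.0, 0.0, 1.0]] [[0.4243, -0.9055, -0.0007, -0.5984], [0.8718, 0.4087, -0.2702, 0.0334], [0.245, 0.1141, 0.9628, -0.3893], [0.0, 0.0, 0.0, 1.0]] ['frame', 'depth', 'camera_matrix', 'view']
```

View pics/top0.png

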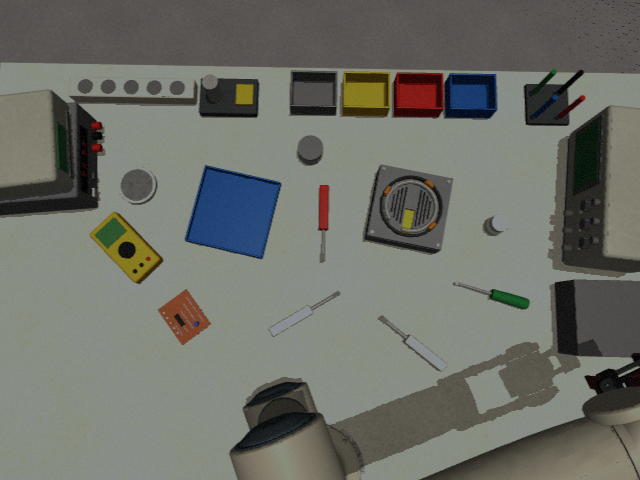

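View pics/side0.png

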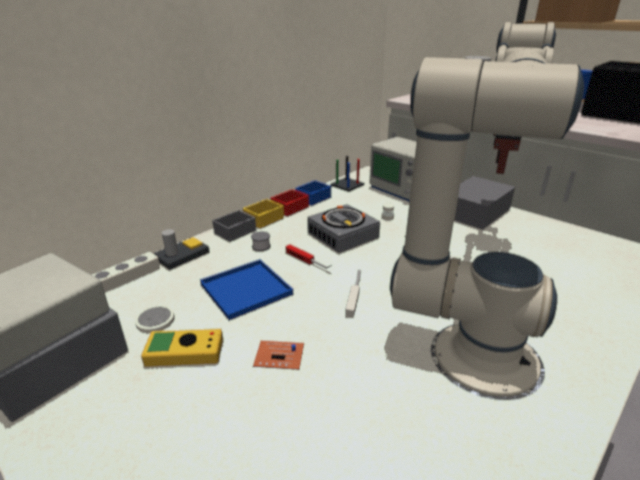

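View pics/wrist0.png

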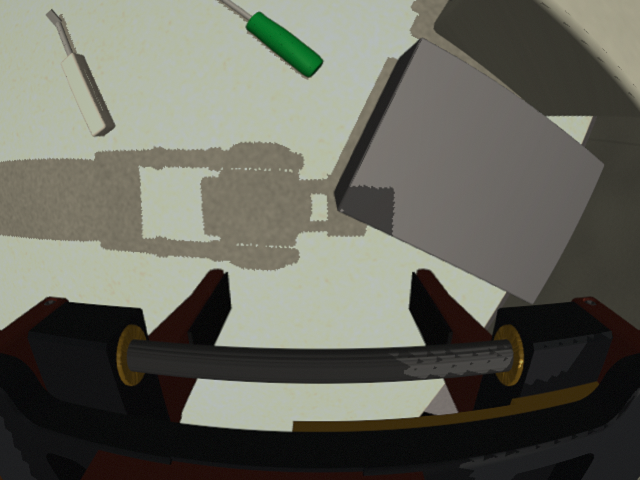

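```bash
cat > h.py <<'E'
import numpy as np, cv2
from scipy.spatial.transform import Rotation as R
def load(n): return dict(np.load(f"pics/{n}.npz"))
def ray(d,px):
    K=d["camera_matrix"];V=d["view"]
    p=np.atleast_2d(np.array(px,float))
    c=np.c_[(p[:,0]-K[0,2])/K[0,0],-(p[:,1]-K[1,2])/K[1,1],-np.ones(len(p))]
    Rm=V[:3,:3];o=-Rm.T@V[:3,3]
    return o,c@Rm
def plane(d,px,z):
    o,r=ray(d,px); t=(z-o[2])/r[:,2]
    return o+t[:,None]*r
def proj(d,P):
    K=d["camera_matrix"];V=d["view"];c=np.atleast_2d(P)@V[:3,:3].T+V[:3,3]
    return np.c_[K[0,0]*c[:,0]/-c[:,2]+K[0,2],K[1,1]*-c[:,1]/-c[:,2]+K[1,2]]
def cloud(d):
    h,w=d["depth"].shape;u,v=np.meshgrid(np.arange(w),np.arange(h))
    o,r=ray(d,np.c_[u.ravel(),v.ravel()]);P=o+r*d["depth"].reshape(-1,1)
    return P.reshape(h,w,3)
def crop(d,x0,y0,x1,y1,f,name):
    cv2.imwrite(f"pics/{name}.png",cv2.resize(d["frame"][y0:y1,x0:x1],None,fx=f,fy=f,interpolation=cv2.INTER_CUBIC))
E
python3 - <<'E'
from h import *
d=load("top0")
crop(d,290,155,460,270,4.6,"c1")
P=cloud(d)
for q in [(50,220),(300,230),(480,280),(323,205),(230,200),(380,180),(440,190),(410,195),(310,150)]: print(q,P[q[1],q[0]].round(4),d["depth"][q[1],q[0]])
hsv=cv2.cvtColor(d["frame"],cv2.COLOR_BGR2HSV)
red=cv2.inRange(hsv,(0,150,60),(8,255,255))|cv2.inRange(hsv,(172,150,60),(180,255,255))
n,l,st,c=cv2.connectedComponentsWithStats(red)
for i in range(1,n):
    if st[i,4]>40: print("red",st[i],c[i])
l_=l==l[205,323]
r=cv2.minAreaRect(np.argwhere(l_)[:,::-1].astype(np.float32));print(r)
print(plane(d,cv2.boxPoints(r),0.026).round(4))
blue=cv2.inRange(hsv,(100,120,40),(125,255,255));blue[:140]=0;blue[:,300:]=0
r=cv2.minAreaRect(np.argwhere(blue)[:,::-1].astype(np.float32));print("tray",r);print(plane(d,cv2.boxPoints(r),0.02).round(4), plane(d,cv2.boxPoints(r),0.02).mean(0))
yel=cv2.inRange(hsv,(22,120,60),(35,255,255))
n,l,st,c=cv2.connectedComponentsWithStats(yel)
for i in range(1,n):
    if st[i,4]>20: print("yel",st[i],c[i])
org=cv2.inRange(hsv,(5,130,80),(20,255,255))
n,l,st,c=cv2.connectedComponentsWithStats(org)
for i in range(1,n):
    if st[i,4]>8: print("org",st[i],c[i],plane(d,c[i],0.079).round(4))
E
```

```text
(50, 220) [ 5.496e-01  6.316e-01 -2.000e-04] 1.18635
(300, 230) [0.5382 0.0381 0.0007] 1.1780525
(480, 280) [ 0.4297 -0.3812  0.0021] 1.1567348
(323, 205) [ 0.5932 -0.0146  0.0289] 1.1577446
(230, 200) [0.6055 0.2054 0.0068] 1.1835936
(380, 180) [ 0.6466 -0.1421  0.061 ] 1.1326262
(440, 190) [ 0.6264 -0.2776  0.0602] 1.1292074
(410, 195) [ 0.612  -0.2088  0.0657] 1.1222576
(310, 150) [0.7212 0.0184 0.0394] 1.1665194
red [ 396   73   48   36 1244] [417.77572347  93.60128617]
red [ 91 122  10   7  60] [ 95.48333333 125.08333333]
red [ 92 144   9   7  58] [ 95.93103448 147.05172414]
red [319 185   9  44 376] [323.21010638 207.18882979]
((323.0, 206.5), (43.0, 8.0), 90.0)
[[ 0.6413 -0.0043  0.026 ]
 [ 0.6417 -0.023   0.026 ]
 [ 0.5399 -0.0249  0.026 ]
 [ 0.5395 -0.0064  0.026 ]]
tray ((222.79412841796875, 249.82354736328125), (79.06661224365234, 159.3459014892578), 14.03624439239502)
[[0.3276 0.3371 0.02  ]
 [0.6909 0.2694 0.02  ]
 [0.648  0.0863 0.02  ]
 [0.289  0.1617 0.02  ]] [0.48886774 0.21362793 0.02      ]
yel [ 343   72   47   36 1272] [365.02830189  92.47248428]
yel [235  84  19  21 369] [244.18699187  93.90514905]
yel [402 209  12  20 174] [407.83333333 218.55747126]
yel [  90  212   71   71 1609] [128.42510876 250.1081417 ]
org [425 180   9   8  40] [429.05 183.5 ] [[ 0.6358 -0.2488  0.079 ]]
org [384 186   7   9  38] [387.02631579 189.78947368] [[ 0.6195 -0.1555  0.079 ]]
org [428 222   8   7  36] [431.5 225. ] [[ 0.5421 -0.2531  0.079 ]]
org [ 159  290   51   55 1176] [183.51785714 316.30102041] [[0.3317 0.2802 0.079 ]]
```

View pics/c1.png

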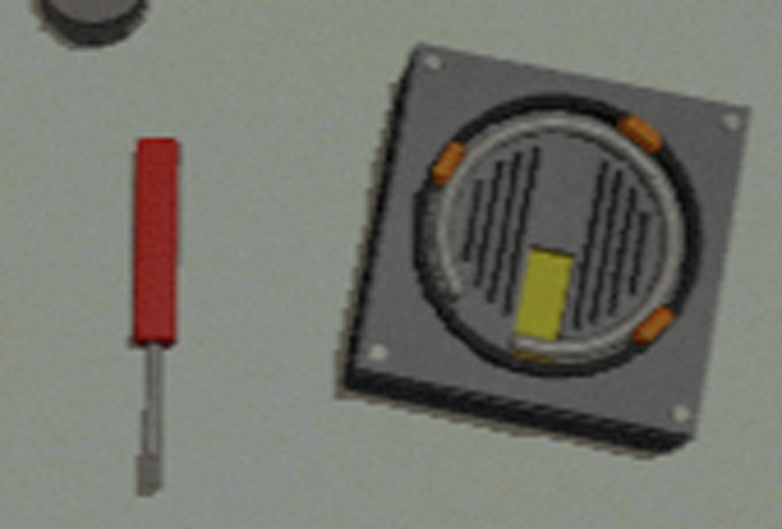

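```bash
python3 - <<'E'
from h import *
d=load("top0")
# claws fit
px=[(431.5,225.0),(429.05,183.5),(387.03,189.79)]
P=plane(d,px,0.079)[:,:2]
a=np.radians([55,152,249]);L=np.c_[-np.cos(a),-np.sin(a)]
# similarity
A=[];b=[]
for (x,y),(X,Y) in zip(L,P):
    A+= [[x,-y,1,0],[y,x,0,1]];b+=[X,Y]
s,res,_,_=np.linalg.lstsq(np.array(A),np.array(b),rcond=None);print("claws: r",np.hypot(s[0],s[1]),"yaw",np.degrees(np.arctan2(s[1],s[0])),"c",s[2:],res)
# top plate outline through depth
C=cloud(d)
m=((abs(C[:,:,2]-0.062)<0.008)&(C[:,:,0]>0.45)&(C[:,:,0]<0.75)&(C[:,:,1]<-0.08)&(C[:,:,1]>-0.36)&(d["depth"]>0)).astype(np.uint8)
Q=C[m>0];r=cv2.minAreaRect(Q[:,:2].astype(np.float32));print("plate",r)
hsv=cv2.cvtColor(d["frame"],cv2.COLOR_BGR2HSV)
blue=cv2.inRange(hsv,(100,120,40),(125,255,255))
n,l,st,c=cv2.connectedComponentsWithStats(blue)
t=(l==l[210,230])
r=cv2.minAreaRect(np.argwhere(t)[:,::-1].astype(np.float32));print("tray",r);B=plane(d,cv2.boxPoints(r),0.02);print(B.round(4),B.mean(0),np.linalg.norm(np.diff(B,axis=0),axis=1))
yel=cv2.inRange(hsv,(22,120,60),(35,255,255))
n,l,st,c=cv2.connectedComponentsWithStats(yel);t=l==l[218,407]
r=cv2.minAreaRect(np.argwhere(t)[:,::-1].astype(np.float32));print("slot",r);B=plane(d,cv2.boxPoints(r),0.055);print(B.round(4),B.mean(0))
crop(d,255,280,460,380,3.8,"c2")
# shaft/toe
sub=C[228:266,312:334];print((sub[::3,4:16:2,2]*1000).round(0))
E
```

```text
claws: r 0.06282968273889314 yaw -10.573164422636523 c [ 0.58676974 -0.20921814] [3.12535016e-07]
plate ((0.5869759917259216, -0.20983242988586426), (0.16832736134529114, 0.17031890153884888), 79.57357788085938)
tray ((232.47061157226562, 211.11766052246094), (79.06661224365234, 79.55168151855469), 14.03624439239502)
[[0.5054 0.304  0.02  ]
 [0.6909 0.2694 0.02  ]
 [0.648  0.0863 0.02  ]
 [0.4647 0.1248 0.02  ]] [0.5772401  0.19611383 0.02      ] [0.18868492 0.1879839  0.18728478]
slot ((407.823974609375, 218.46800231933594), (9.302042961120605, 18.693531036376953), 10.304847717285156)
[[ 0.541  -0.1915  0.055 ]
 [ 0.5833 -0.1992  0.055 ]
 [ 0.5799 -0.2198  0.055 ]
 [ 0.5377 -0.212   0.055 ]] [ 0.56049342 -0.20563561  0.055     ]
[[-5.000e+00  0.000e+00  2.800e+01  2.600e+01  2.500e+01  2.300e+01]
 [ 2.000e+00 -3.000e+00 -1.000e+00  1.500e+01  1.800e+01 -3.000e+00]
 [ 0.000e+00  2.000e+00 -0.000e+00  1.900e+01  1.700e+01 -0.000e+00]
 [ 5.000e+00  5.000e+00  2.000e+00  1.300e+01  2.100e+01 -2.000e+00]
 [ 2.000e+00  2.000e+00  1.000e+00  1.500e+01  1.800e+01  4.000e+00]
 [ 2.000e+00  0.000e+00  1.000e+00  1.300e+01  1.600e+01 -3.000e+00]
 [-4.000e+00  2.000e+00 -2.000e+00  1.700e+01  1.500e+01  4.000e+00]
 [-3.000e+00 -2.000e+00  1.000e+00  1.800e+01  1.800e+01  0.000e+00]
 [-3.000e+00  0.000e+00  3.000e+00  1.700e+01  1.800e+01  1.000e+00]
 [ 4.000e+00  1.000e+00 -0.000e+00  1.500e+01  1.700e+01  0.000e+00]
 [ 3.000e+00  1.000e+00  1.162e+03  2.200e+01  2.400e+01 -3.000e+00]
 [ 3.000e+00 -4.000e+00  3.000e+00 -2.000e+00  2.000e+00  1.000e+00]
 [ 0.000e+00 -1.000e+00  2.000e+00  1.000e+00  1.000e+00  1.162e+03]]
```

View pics/c2.png

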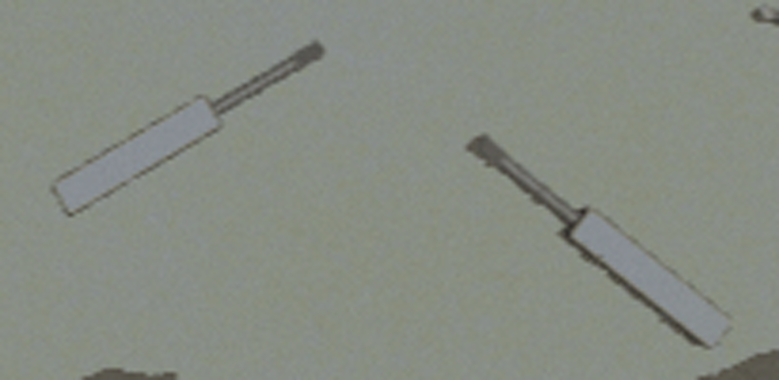

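```bash
cat >> h.py <<'E'
UC=np.array([0.587,-0.2095,0.0]);UY=np.radians(-10.5)
RU=R.from_euler('z',UY).as_matrix()
def unit(p): return UC+RU@np.array(p,float)
def q(M):
    x=R.from_matrix(M).as_quat();return [x[3],x[0],x[1],x[2]]
def mat(qq): return R.from_quat([qq[1],qq[2],qq[3],qq[0]]).as_matrix()
RPT=np.diag([-1.,1,-1])  # tool axes in pick frame: tool x=-pick x, tool y=pick y? 
E
python3 - <<'E'
from h import *
from bench import *
d=load("top0")
hsv=cv2.cvtColor(d["frame"],cv2.COLOR_BGR2HSV).astype(int)
print("toe",plane(d,[(322.2,260),(321.5,255),(322.5,245)],0.02).round(4))
f=d["frame"][180:266,310:338].astype(int)
w=np.clip(f[:,:,2]-f[:,:,0]-30,0,None).astype(float)  # redness
w[w<25]=0
rows=[i for i in range(86) if w[i].sum()>200]
cs=np.array([(310+(w[i]*np.arange(28)).sum()/w[i].sum(),180+i) for i in rows])
P=plane(d,cs,0.026);k=np.polyfit(P[:,0],P[:,1],1);print("slope",k,rows[0]+180,rows[-1]+180,P[0],P[-1])
pitch=np.radians(37)
yaw=UY+np.pi
xp=lambda y,p:R.from_euler('zy',[y,p]).as_matrix()
Rp=xp(yaw,pitch);print(Rp.round(2))
Rt=Rp@RPT;print(Rt.round(2))
toe=unit([-0.064,0,0.062])
h=toe-Rp@np.array([.118,0,.013])
g=h+Rp@np.array([0.033,0,0]); tcp=g+Rt[:,2]*0.011
print(tcp,inverse_kinematics(tcp,q(Rt)))
R0=xp(np.pi+k[0],0)@RPT
print(inverse_kinematics([0.552,-0.0155,0.011],q(R0)))
E
```

```text
toe [[ 0.4662 -0.0153  0.02  ]
 [ 0.4777 -0.0135  0.02  ]
 [ 0.5009 -0.0153  0.02  ]]
slope [ 0.00544257 -0.01854466] 185 228 [ 0.64157229 -0.01512483  0.026     ] [ 0.53968087 -0.01604107  0.026     ]
[[-0.79 -0.15  0.6 ]
 [ 0.18 -0.98 -0.  ]
 [ 0.59  0.11  0.8 ]]
[[ 0.79 -0.15 -0.6 ]
 [-0.18 -0.98  0.  ]
 [-0.59  0.11 -0.8 ]]
[ 0.57637542 -0.21332695 -0.00746495] [-0.30834884  0.78868437  0.88666291 -0.21066453  2.07939496  1.40121201]
[-8.96812353e-02  3.42191593e-02  1.68279479e+00 -4.44089210e-16
  1.42457870e+00  1.47567252e+00]
```

```bash
cat >> h.py <<'E'
def xp(y,p): return R.from_euler('ZY',[y,p]).as_matrix()
GX=0.033
def tool_for_pick(Rp,toe,toe_l=(.118,0,.013),g_l=(GX,0,0.009)):
    """tool pose such that toe (world) is at given point; grasp point g_l in pick frame"""
    Rt=Rp@RPT
    h=np.array(toe)-Rp@np.array(toe_l); g=h+Rp@np.array(g_l)
    return g+Rt[:,2]*0.011,q(Rt)
E
python3 - <<'E'
from h import *
from bench import *
for p in (25,30,37,42):
  Rp=xp(UY+np.pi,np.radians(p))
  for r,z in ((-0.030,0.10),(-0.064,.057),(-0.066,.09)):
    t,qq=tool_for_pick(Rp,unit([r,0,z])); j=inverse_kinematics(t,qq)
    print(p,r,t.round(3),None if j is None else np.round(j,2))
R0=xp(np.pi+0.005,0)@RPT
print(R0.round(2))
for z in(.1,.011): print(np.round(inverse_kinematics([0.5501,-0.0156,z],q(R0)),2))
E
```

```text
25 -0.03 [ 0.639 -0.219  0.122] [-0.43 -0.07  1.64  0.12  1.15  1.3 ]
25 -0.064 [ 0.606 -0.213  0.079] [-0.45 -0.14  1.78  0.13  1.08  1.27]
25 -0.066 [ 0.604 -0.213  0.112] [-0.45 -0.16  1.74  0.12  1.14  1.27]
30 -0.03 [ 0.637 -0.219  0.13 ] [-0.45 -0.14  1.72  0.15  1.06  1.27]
30 -0.064 [ 0.604 -0.213  0.087] [-0.47 -0.21  1.86  0.17  0.99  1.23]
30 -0.066 [ 0.602 -0.212  0.12 ] [-0.47 -0.24  1.82  0.16  1.06  1.24]
37 -0.03 [ 0.633 -0.218  0.139] [-0.47 -0.25  1.83  0.21  0.94  1.21]
37 -0.064 [ 0.6   -0.212  0.096] [-0.49 -0.32  1.97  0.24  0.88  1.17]
37 -0.066 [ 0.598 -0.211  0.129] [-0.49 -0.34  1.93  0.23  0.94  1.18]
42 -0.03 [ 0.629 -0.217  0.146] [-0.49 -0.32  1.91  0.27  0.85  1.16]
42 -0.064 [ 0.596 -0.211  0.103] [-0.51 -0.39  2.05  0.31  0.8   1.11]
42 -0.066 [ 0.594 -0.211  0.136] [-0.51 -0.42  2.01  0.29  0.87  1.13]
[[ 1.  0.  0.]
 [ 0. -1.  0.]
 [ 0.  0. -1.]]
[-0.09 -0.03  1.58 -0.    1.59  1.48]
[-0.09  0.03  1.69 -0.    1.42  1.48]
```

```bash
python3 - <<'E'
from h import *
from bench import *
R0=xp(np.pi+0.005,0)@RPT
x,y=0.5501,-0.0157
move_to([x,y,0.14],q(R0))
d=get_image("wrist");cv2.imwrite("pics/w1.png",d["frame"])
move_l([x,y,0.012],0.12)
close();hold(0.2)
s=state();print(s['time'],s['finger_gap'],s['ee_pos'],s['ft_force'])
move_l([x,y,0.14],0.15)
hold(0.2)
s=state();print(s['time'],s['finger_gap'],s['ee_pos'],s['ft_force'])
for n in("top","side","wrist"):
    d=get_image(n);cv2.imwrite(f"pics/{n}1.png",d["frame"]);np.savez(f"pics/{n}1.npz",**d)
d=load("top1");crop(d,240,160,440,310,4,"c3")
E
```

```text
4.8333 0.021938601683486082 [ 0.55007464 -0.0156966   0.01195335] [-0.31977121  0.04048284 -0.52743225]
6.0333 0.021400819287129624 [ 0.54957587 -0.01566647  0.13868671] [ 0.40330475  0.38784334 -0.82215325]
```

View pics/c3.png

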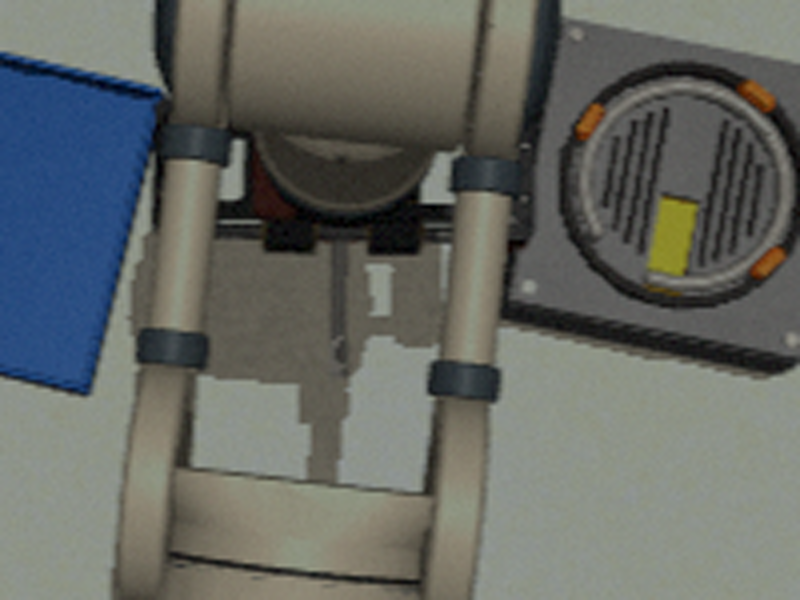

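View pics/side1.png

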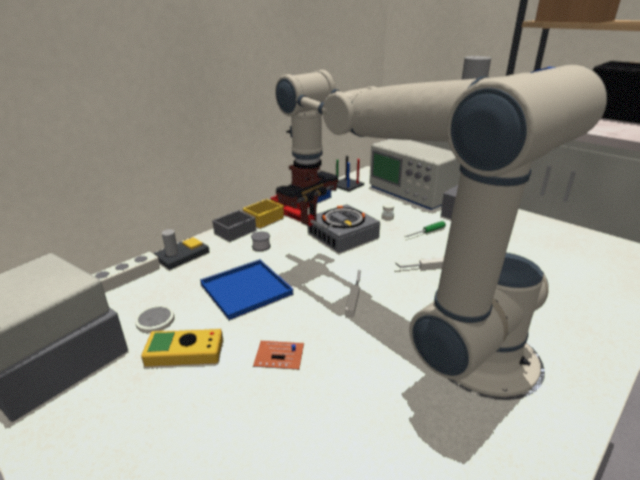

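View pics/wrist1.png

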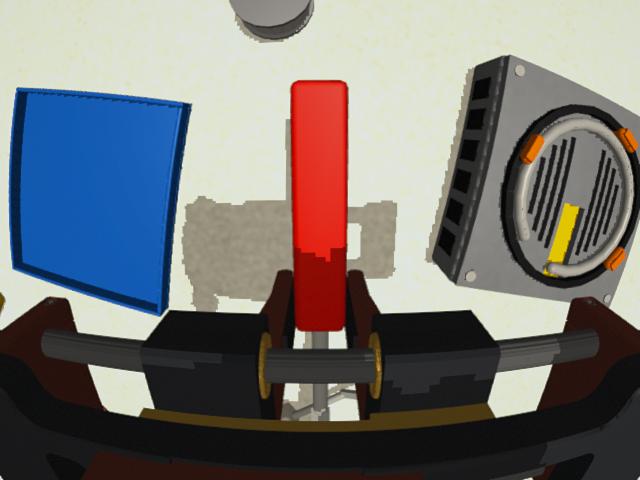

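```bash
python3 - <<'E'
from h import *
d=load("top1");C=cloud(d)
print(proj(d,[[.4646,-.0163,.1527],[.5376,-.0157,.1397]]))
m=(C[:,:,2]>.1)&(C[:,:,2]<.2)&(C[:,:,0]<.54)&(C[:,:,0]>.44)&(C[:,:,1]>-.035)&(C[:,:,1]<0.005)
Q=C[m];i=np.argsort(Q[:,0]);
for x in np.arange(.455,.54,.01):
    s=Q[abs(Q[:,0]-x)<.005];print(round(x,3),len(s),np.median(s,0).round(4) if len(s) else '')
E
```

```text
[[323.556843   253.57510355]
 [323.8442176  219.49012114]]
0.455 0 
0.465 13 [ 0.4676 -0.0191  0.1536]
0.475 17 [ 0.4749 -0.0191  0.1464]
0.485 19 [ 0.4854 -0.0171  0.1437]
0.495 20 [ 0.4959 -0.0178  0.1433]
0.505 17 [ 0.5046 -0.0186  0.1436]
0.515 20 [ 0.5145 -0.0174  0.1426]
0.525 20 [ 0.5253 -0.0172  0.1441]
0.535 17 [ 0.5355 -0.018   0.1403]
```

```bash
sed -i 's/g_l=(GX,0,0.009)/g_l=(GX,0,0.010)/' h.py; python3 - <<'E'
from h import *
from bench import *
Rp=xp(UY+np.pi,np.radians(36))
s=state();p=s['ee_pos'];move_l([p[0],p[1],.2],.3)
t,qq=tool_for_pick(Rp,unit([-.036,0,.15]));move_to(t,qq)
t,qq=tool_for_pick(Rp,unit([-.036,0,.085]));move_l(t,.15)
hold(.3)
s=state();print(s['time'],s['finger_gap'],s['ee_pos']-t,s['ft_force'],s['moment'])
for n in("top","side","wrist"):
    d=get_image(n);cv2.imwrite(f"pics/{n}2.png",d["frame"]);np.savez(f"pics/{n}2.npz",**d)
d=load("top2");crop(d,340,150,480,255,5.5,"c4")
d=load("side2");crop(d,290,150,400,260,5.4,"c5")
E
```

```text
8.275 0.02210157872100343 [ 0.00046109 -0.0002115   0.00145273] [ 0.70710798 -0.43741869 -0.02405183] [0.17006378 0.33794225 0.04198039]
```

View pics/c4.png

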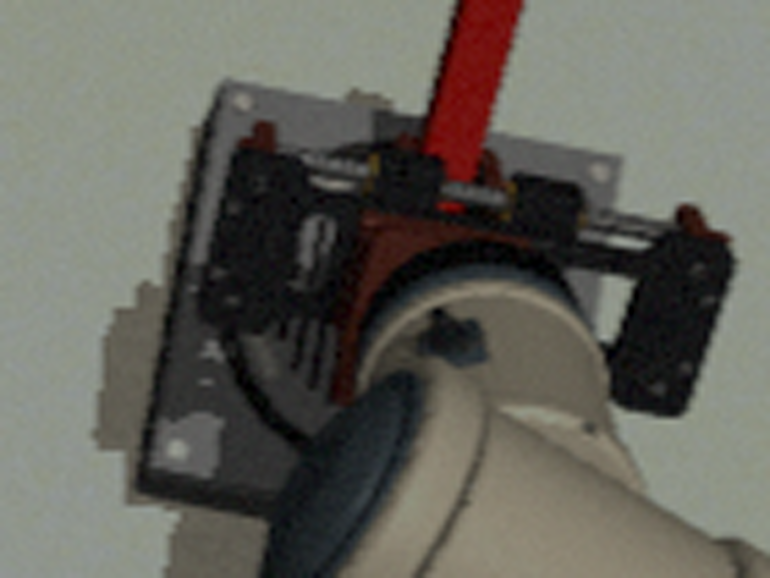

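View pics/c5.png

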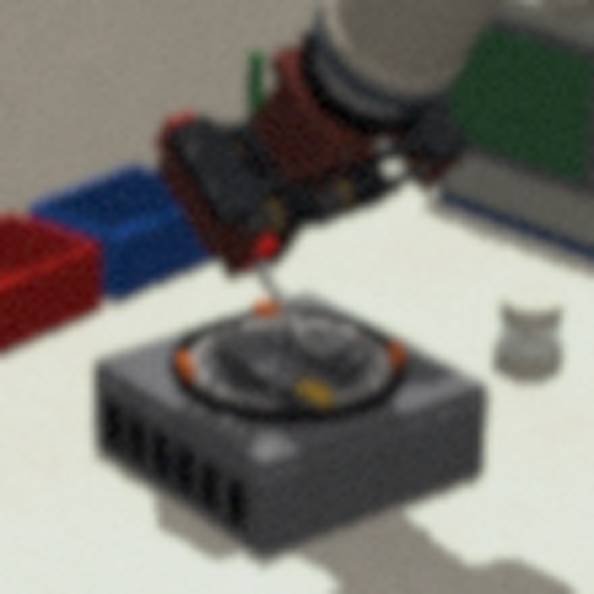

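View pics/wrist2.png

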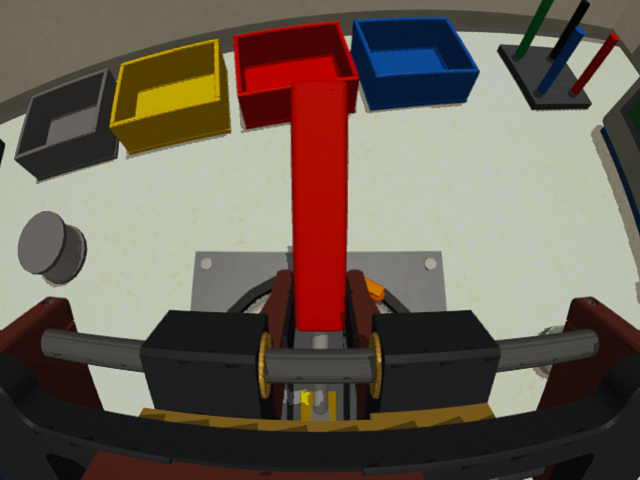

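```bash
python3 - <<'E'
from h import *
from bench import *
Rp=xp(UY+np.pi,np.radians(36))
f0=state()['ft_force']
for z in (.07,.064,.060,.0575,.056,.0545,.053):
    t,qq=tool_for_pick(Rp,unit([-.036,0,z]));move_l(t,.06)
    s=state();f=s['ft_force']-f0;print(round(s['time'],2),z,(s['ee_pos']-t).round(4),f.round(2),s['moment'].round(2))
    if f[2]>1.5: break
d=get_image("side");crop(d,290,150,400,260,5.4,"c6")
d=get_image("wrist");crop(d,220,230,420,430,3,"c7")
E
```

```text
8.82 0.07 [-0.0005  0.0002 -0.0014] [-0.22  2.    0.38] [ 0.15  0.26 -0.03]
9.07 0.064 [-0.0002  0.0001 -0.0007] [-1.66  1.73  0.44] [0.11 0.36 0.01]
9.32 0.06 [-0.0001  0.     -0.0003] [-1.1   1.28 -0.67] [ 0.16  0.44 -0.04]
9.57 0.0575 [ 0.0005 -0.0002  0.0011] [-0.95  1.83  4.27] [ 0.11  0.32 -0.03]
```

View pics/c6.png

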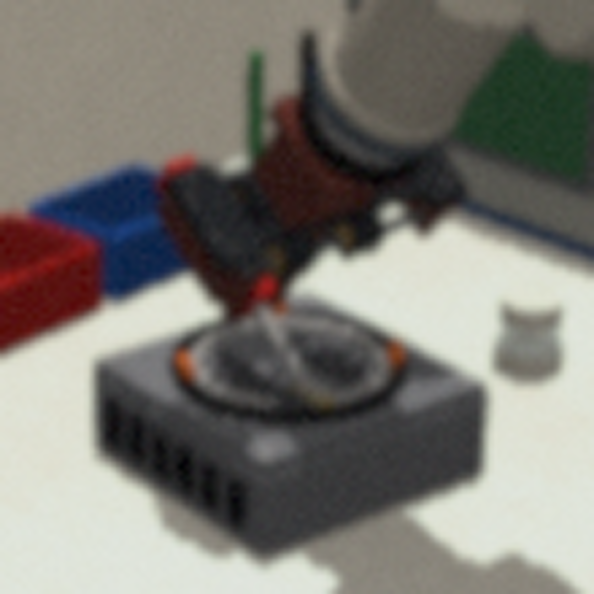

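View pics/c7.png

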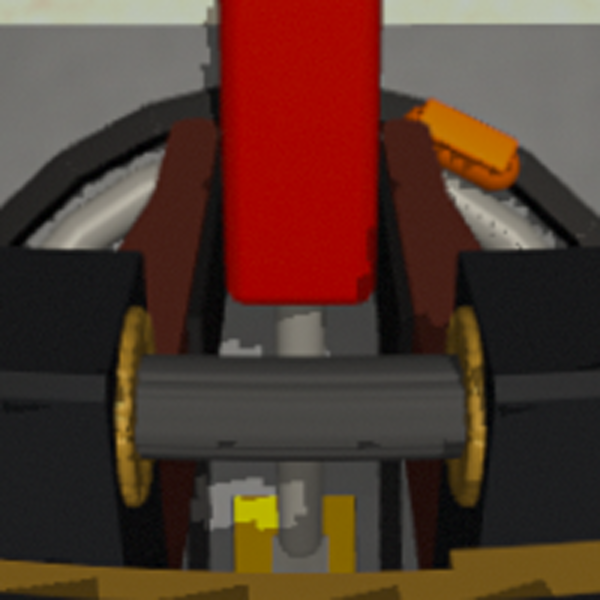

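```bash
python3 - <<'E'
from h import *
from bench import *
Rp=xp(UY+np.pi,np.radians(36))
f0=np.array([.7,-.4,0])
for x,z in ((-.036,.0583),(-.044,.0583),(-.050,.0583),(-.056,.0583),(-.061,.0583),(-.065,.0583)):
    t,qq=tool_for_pick(Rp,unit([x,0,z]));move_l(t,.05);hold(.1)
    s=state();f=s['ft_force']-f0;print(round(s['time'],2),x,(s['ee_pos']-t).round(4),f.round(2),s['moment'].round(2))
    if np.linalg.norm(f)>10: break
d=get_image("side");crop(d,290,150,400,260,5.4,"c8")
d=get_image("wrist");crop(d,220,230,420,430,3,"c9")
E
```

```text
10.03 -0.036 [ 0.0001 -0.      0.0001] [-1.61 -0.14  2.34] [ 0.02  0.23 -0.03]
10.43 -0.044 [-0.0004  0.0001 -0.0007] [-0.53  1.03 -0.22] [ 0.12  0.37 -0.01]
10.8 -0.05 [-0.     -0.      0.0001] [-0.54  1.28 -0.99] [0.1  0.34 0.  ]
11.17 -0.056 [-0.     -0.      0.0001] [-0.79  0.82 -0.49] [0.08 0.33 0.03]
11.52 -0.061 [-0.     -0.      0.0001] [-0.66  1.6  -1.1 ] [0.16 0.4  0.02]
11.87 -0.065 [-0.     -0.      0.0001] [-0.32  0.43 -1.32] [0.12 0.34 0.04]
```

View pics/c8.png

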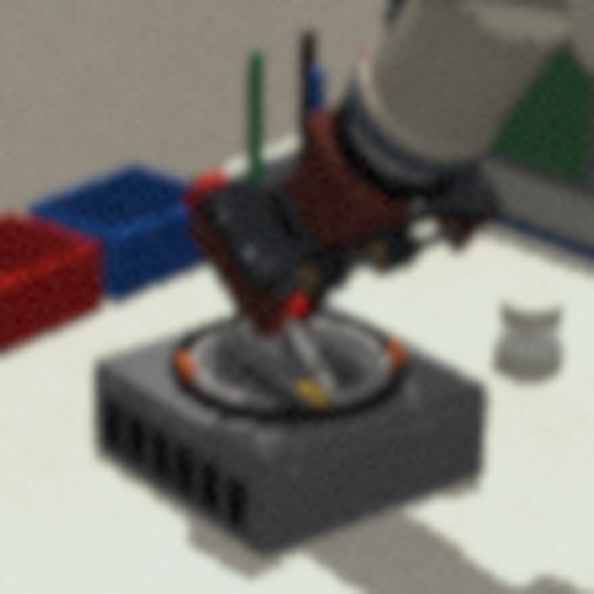

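View pics/c9.png

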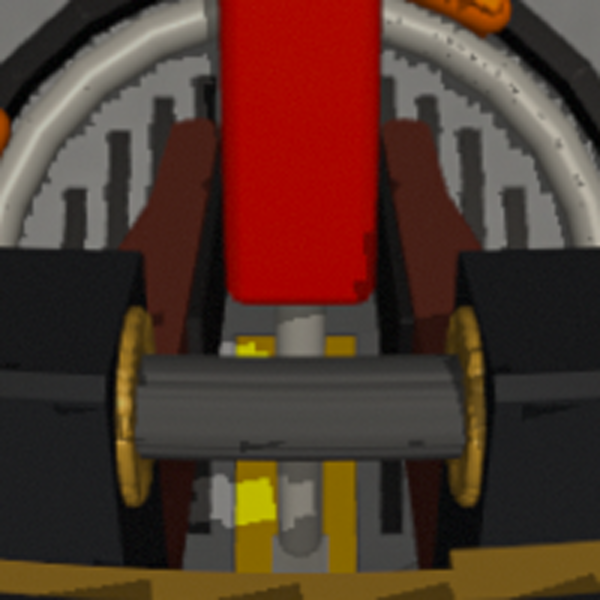

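```bash
python3 - <<'E'
from h import *
from bench import *
Rp=xp(UY+np.pi,np.radians(36))
f0=np.array([0,0.6,-1])
for dz in (3,6,9,12,15,18):
    t,qq=tool_for_pick(Rp,unit([-.065,0,.0583+dz/1000]));move_l(t,.04)
    s=state();f=s['ft_force']-f0;print(round(s['time'],2),dz,(s['ee_pos']-t).round(4),f.round(2),s['moment'].round(2),round(s['finger_gap'],4))
hold(.1)
d=get_image("side");np.savez("pics/side3.npz",**d);crop(d,290,150,400,260,5.4,"c10")
d=get_image("wrist");crop(d,220,230,420,430,3,"c11")
E
```

```text
12.22 3 [-0.0006  0.0003 -0.0013] [-1.67  0.33 -2.33] [0.15 0.79 0.04] 0.022
12.47 6 [-0.0011  0.0004 -0.002 ] [-3.8  -0.14 -7.49] [ 0.18  1.34 -0.02] 0.0218
12.72 9 [0.0002 0.0002 0.0003] [-2.47  1.19 -4.83] [0.52 1.05 0.08] 0.0217
12.97 12 [0.0001 0.0005 0.0001] [-2.1   2.33 -6.39] [0.7  1.08 0.08] 0.0215
13.22 15 [0.0001 0.0002 0.0001] [-3.04  2.88 -6.43] [0.8  1.11 0.09] 0.0218
13.47 18 [ 0.0003 -0.0003  0.0008] [-1.72  1.81 -4.89] [0.57 1.06 0.1 ] 0.0218
```

View pics/c10.png

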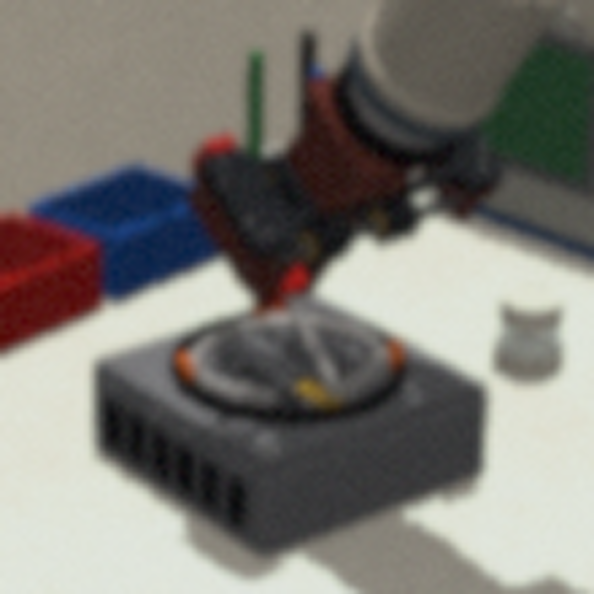

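View pics/c11.png

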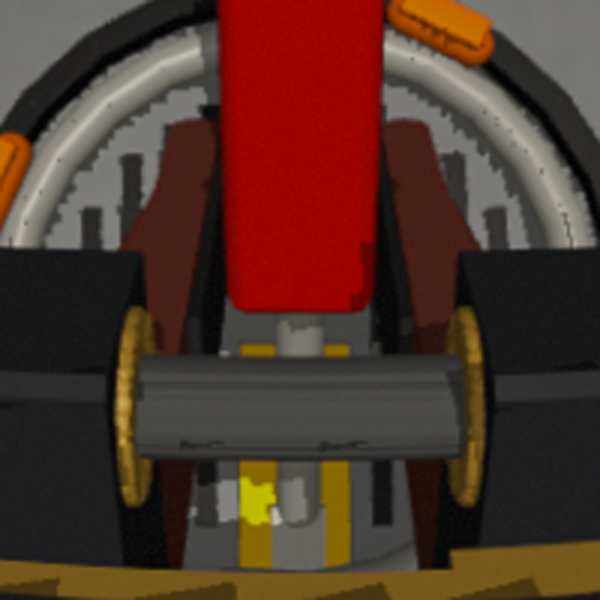

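```bash
python3 - <<'E'
from h import *
from bench import *
f0=np.array([0,0.6,-1])
for dz,p in ((19,32),(20,28),(23,27),(26,26)):
    Rp=xp(UY+np.pi,np.radians(p))
    t,qq=tool_for_pick(Rp,unit([-.065,0,.0583+dz/1000]));move_l(t,.04,qq)
    s=state();f=s['ft_force']-f0;print(round(s['time'],2),dz,(s['ee_pos']-t).round(4),f.round(2),s['moment'].round(2),round(s['finger_gap'],4))
hold(.1)
d=get_image("side");np.savez("pics/side4.npz",**d);crop(d,290,150,400,260,5.4,"c12")
d=get_image("wrist");crop(d,220,230,420,430,3,"c13")
E
```

```text
13.94 19 [ 0.0011 -0.0007  0.0013] [-0.93 -0.77 -3.19] [0.17 0.6  0.04] 0.022
14.22 20 [ 0.0008 -0.0004  0.0008] [-0.15 -0.98 -2.75] [ 0.07  0.47 -0.04] 0.0219
14.47 23 [-0.0001 -0.0001  0.    ] [-2.04 -1.31 -3.61] [0.02 0.47 0.01] 0.022
14.72 26 [-0.0006  0.0001 -0.0008] [-3.48 -1.66 -5.28] [-0.    0.98 -0.03] 0.0219
```

View pics/c12.png

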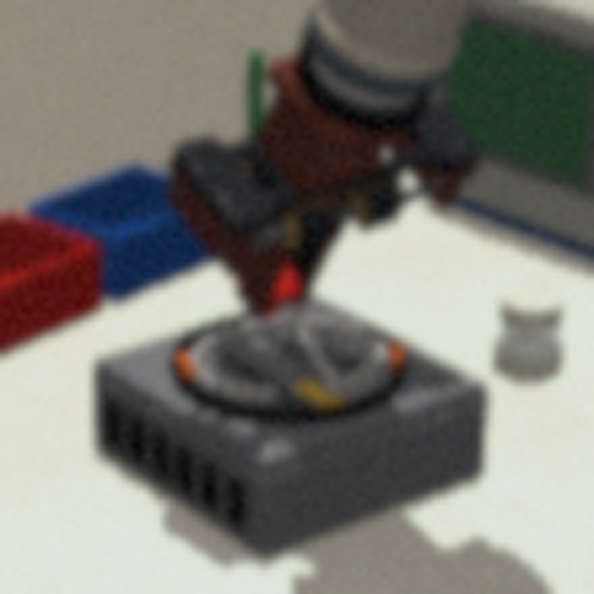

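View pics/c13.png

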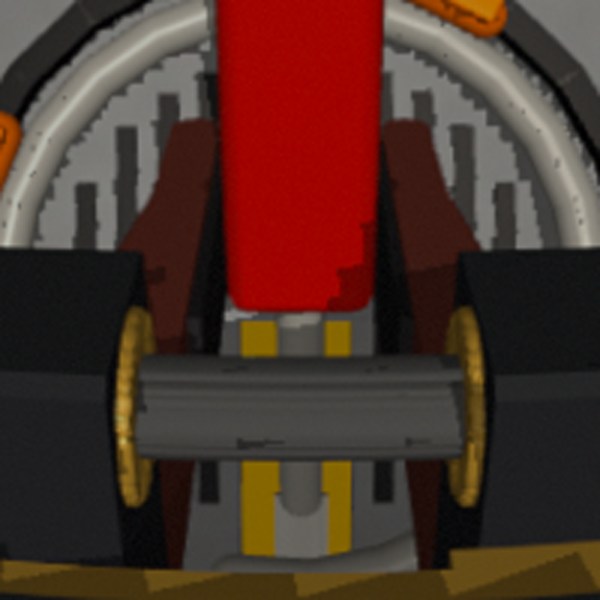

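```bash
cat >> h.py <<'E'
def fcloud(d):
    K=d["camera_matrix"];V=d["view"];h,w=d["depth"].shape
    u,v=np.meshgrid(np.arange(w),np.arange(h));x=(u-K[0,2])/K[0,0];y=(v-K[1,2])/K[1,1]
    th=np.hypot(x,y);s=np.where(th>1e-9,np.tan(th)/np.maximum(th,1e-9),1)
    D=d["depth"];c=np.stack([x*s*D,-y*s*D,-D],-1)
    return (c-V[:3,3])@V[:3,:3]
def ucoord(P): return (P-UC)@RU
E
python3 - <<'E'
from h import *
from bench import *
d=get_image("wrist");np.savez("pics/w4.npz",**d)
P=ucoord(fcloud(d))*1000
for v in (340,390,396,400,405,410,414,416,418):
    print(v,[tuple(P[v,u].round(0).astype(int)) for u in (296,305,313,320,327,335,345)])
E
```

```text
340 [(np.int64(-8), np.int64(14), np.int64(62)), (np.int64(-9), np.int64(9), np.int64(56)), (np.int64(-5), np.int64(4), np.int64(95)), (np.int64(-4), np.int64(0), np.int64(98)), (np.int64(-5), np.int64(-3), np.int64(96)), (np.int64(-9), np.int64(-9), np.int64(54)), (np.int64(-8), np.int64(-14), np.int64(62))]
390 [(np.int64(-39), np.int64(14), np.int64(61)), (np.int64(-40), np.int64(9), np.int64(56)), (np.int64(-36), np.int64(4), np.int64(73)), (np.int64(-34), np.int64(0), np.int64(79)), (np.int64(-35), np.int64(-3), np.int64(74)), (np.int64(-40), np.int64(-9), np.int64(56)), (np.int64(-38), np.int64(-14), np.int64(62))]
396 [(np.int64(-42), np.int64(14), np.int64(62)), (np.int64(-44), np.int64(9), np.int64(55)), (np.int64(-40), np.int64(4), np.int64(70)), (np.int64(-39), np.int64(0), np.int64(75)), (np.int64(-40), np.int64(-4), np.int64(69)), (np.int64(-44), np.int64(-9), np.int64(55)), (np.int64(-42), np.int64(-14), np.int64(63))]
400 [(np.int64(-45), np.int64(14), np.int64(60)), (np.int64(-46), np.int64(9), np.int64(55)), (np.int64(-43), np.int64(4), np.int64(68)), (np.int64(-41),
[... 1054 characters left out ...]
8), np.int64(76)), (np.int64(-49), np.int64(-13), np.int64(78))]
416 [(np.int64(-50), np.int64(14), np.int64(76)), (np.int64(-50), np.int64(9), np.int64(76)), (np.int64(-50), np.int64(4), np.int64(77)), (np.int64(-50), np.int64(0), np.int64(76)), (np.int64(-50), np.int64(-3), np.int64(77)), (np.int64(-50), np.int64(-8), np.int64(78)), (np.int64(-49), np.int64(-13), np.int64(79))]
418 [(np.int64(-51), np.int64(13), np.int64(79)), (np.int64(-51), np.int64(9), np.int64(77)), (np.int64(-51), np.int64(4), np.int64(78)), (np.int64(-51), np.int64(0), np.int64(78)), (np.int64(-51), np.int64(-3), np.int64(78)), (np.int64(-50), np.int64(-8), np.int64(79)), (np.int64(-50), np.int64(-13), np.int64(80))]
```

```bash
python3 - <<'E'
from h import *
from bench import *
f0=np.array([0,0.6,-1])
for dz,p in ((29,25),(32,24),(35,23)):
    Rp=xp(UY+np.pi,np.radians(p))
    t,qq=tool_for_pick(Rp,unit([-.065,0,.0583+dz/1000]));move_l(t,.04,qq)
    s=state();f=s['ft_force']-f0;print(round(s['time'],2),dz,(s['ee_pos']-t).round(4),f.round(2),s['moment'].round(2),round(s['finger_gap'],4))
hold(.1)
d=get_image("wrist");crop(d,220,230,420,430,3,"c14")
P=ucoord(fcloud(d))*1000
for v in (340,390,396,400,405,410,414,418,421):
    print(v,[P[v,u].round(0).astype(int).tolist() for u in (296,305,313,320,327,335,345)])
d=get_image("side");np.savez("pics/side5.npz",**d);crop(d,290,150,400,260,5.4,"c15")
E
```

```text
15.22 29 [-0.0004  0.0002 -0.0007] [-5.28  0.23 -6.94] [ 0.09  1.27 -0.04] 0.0217
15.47 32 [-0.0006  0.0003 -0.001 ] [-6.08 -0.21 -9.37] [0.17 1.44 0.01] 0.0217
15.72 35 [-0.0006  0.0003 -0.0011] [-5.81  0.39 -8.22] [ 0.15  1.39 -0.02] 0.0217
340 [[-10, 15, 63], [-12, 10, 54], [-5, 4, 98], [-4, 1, 101], [-5, -3, 99], [-12, -9, 54], [-11, -14, 62]]
390 [[-42, 15, 62], [-44, 10, 55], [-39, 5, 72], [-37, 1, 78], [-39, -3, 72], [-44, -9, 56], [-42, -15, 63]]
396 [[-46, 15, 61], [-48, 10, 56], [-43, 5, 72], [-42, 1, 73], [-43, -4, 72], [-48, -9, 56], [-46, -15, 61]]
400 [[-49, 15, 61], [-51, 10, 55], [-45, 5, 72], [-45, 1, 73], [-45, -4, 72], [-51, -9, 55], [-49, -15, 61]]
405 [[-52, 15, 63], [-54, 10, 55], [-48, 5, 73], [-48, 1, 72], [-48, -4, 73], [-54, -9, 55], [-52, -15, 62]]
410 [[-50, 14, 76], [-50, 9, 77], [-49, 4, 78], [-50, 1, 76], [-50, -3, 77], [-49, -8, 79], [-49, -13, 80]]
414 [[-51, 14, 82], [-51, 9, 79], [-51, 4, 80], [-51, 1, 79], [-51, -3, 80], [-51, -8, 81], [-50, -13, 82]]
418 [[-53, 14, 82], [-53, 9, 81], [-53, 4, 81], [-53, 1, 81], [-53, -3, 81], [-53, -8, 82], [-53, -13, 82]]
421 [[-4, 6, 210], [-4, 4, 211], [-4, 2, 210], [-3, 1, 211], [-4, -1, 210], [-4, -2, 209], [-4, -4, 210]]
```

View pics/c14.png

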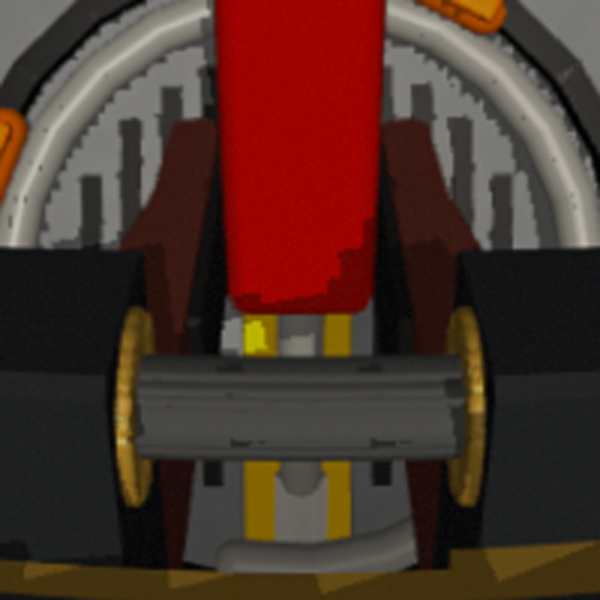

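View pics/c15.png

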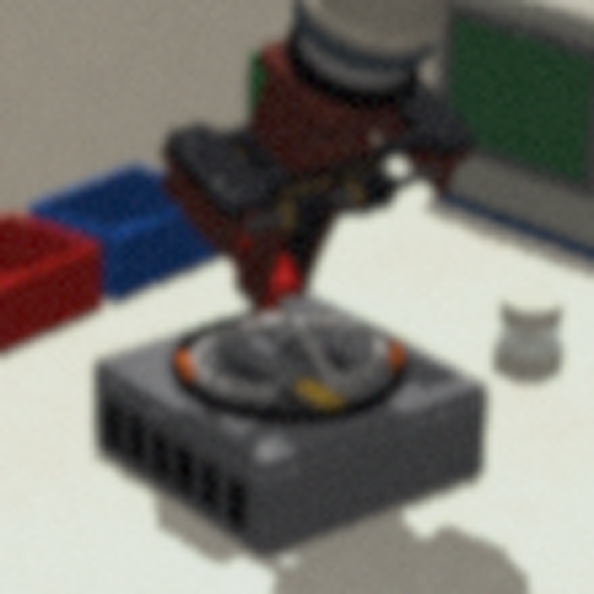

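```bash
python3 - <<'E'
from h import *
from bench import *
f0=np.array([0,0.6,-1])
for dz,p in ((38,22),(41,21),(44,19)):
    Rp=xp(UY+np.pi,np.radians(p))
    t,qq=tool_for_pick(Rp,unit([-.065,0,.0583+dz/1000]));move_l(t,.04,qq)
    s=state();f=s['ft_force']-f0;print(round(s['time'],2),dz,(s['ee_pos']-t).round(4),f.round(2),s['moment'].round(2),round(s['finger_gap'],4))
hold(.1)
d=get_image("wrist");crop(d,220,230,420,430,3,"c16");np.savez("pics/w5.npz",**d)
P=ucoord(fcloud(d))*1000
for v in (340,390,396,400,405,410,414,418,421):
    print(v,[P[v,u].round(0).astype(int).tolist() for u in (296,305,313,320,327,335,345)])
E
```

```text
16.17 38 [-0.0006  0.0003 -0.0011] [-5.6   0.35 -6.98] [0.12 1.33 0.04] 0.022
16.42 41 [-0.0006  0.0003 -0.0012] [-5.43 -0.41 -8.54] [0.11 1.33 0.05] 0.0217
16.67 44 [-0.0001  0.0002 -0.0008] [-4.53 -0.17 -6.67] [0.11 1.18 0.03] 0.0217
340 [[38, 1, 286], [-15, 10, 55], [-5, 4, 97], [-4, 1, 101], [-5, -3, 97], [-15, -9, 55], [-13, -15, 62]]
390 [[-47, 15, 62], [-49, 10, 54], [-43, 5, 71], [-42, 0, 73], [-42, -4, 73], [-49, -9, 55], [-47, -15, 61]]
396 [[-51, 16, 62], [-53, 10, 55], [-45, 5, 75], [-46, 0, 72], [-46, -4, 74], [-54, -9, 54], [-51, -15, 62]]
400 [[-54, 16, 62], [-56, 10, 54], [-48, 5, 74], [-49, 0, 73], [-49, -4, 73], [-57, -9, 54], [-54, -15, 62]]
405 [[-51, 15, 76], [-50, 9, 78], [-50, 5, 79], [-50, 0, 77], [-50, -4, 78], [-49, -8, 80], [-49, -14, 80]]
410 [[-53, 15, 79], [-52, 9, 82], [-52, 5, 82], [-52, 0, 82], [-52, -4, 81], [-52, -8, 80], [-52, -14, 82]]
414 [[-55, 14, 81], [-55, 9, 81], [-54, 5, 81], [-54, 0, 82], [-54, -4, 82], [-54, -8, 82], [-55, -14, 81]]
418 [[-63, 15, 69], [-63, 10, 68], [-58, 5, 80], [-58, 0, 80], [-58, -4, 80], [-63, -9, 69], [-63, -15, 70]]
421 [[5, 6, 215], [5, 4, 215], [5, 2, 216], [5, 1, 215], [4, -1, 214], [5, -2, 216], [5, -4, 216]]
```

View pics/c16.png

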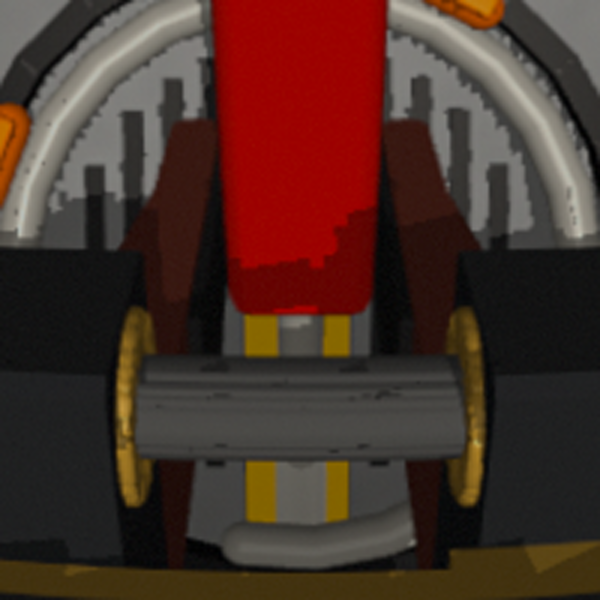

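```bash
cat >> h.py <<'E'
def rot_about_grasp(pos,Rt,ang,g=(0,0,-0.011)):
    """rotate tool about its own y (jaw) axis at grasp point; + = nose up"""
    g=np.array(g);G=pos+Rt@g
    R2=Rt@R.from_euler('y',ang).as_matrix()
    return G-R2@g,R2
E
python3 - <<'E'
from h import *
from bench import *
Rt=xp(UY+np.pi,np.radians(19))@RPT
# sign check
t,_=tool_for_pick(xp(UY+np.pi,np.radians(19)),unit([-.065,0,.1023]))
for sg in(1,-1):
    p2,R2=rot_about_grasp(t,Rt,sg*np.radians(10)); print(sg,R2[:,2].round(3),Rt[:,2].round(3))
for a in (10,20,30,40):
    p2,R2=rot_about_grasp(t,Rt,np.radians(a));j=inverse_kinematics(p2,q(R2));p3,R3=rot_about_grasp(t,Rt,np.radians(-a));k=inverse_kinematics(p3,q(R3));print(a,p2.round(3),j is None or np.round(j,2),p3.round(3),k is None or np.round(k,2))
print("G",ucoord(t-Rt[:,2]*.011))
d=load("w5");P=ucoord(fcloud(d))*1000
for v in range(60,340,30): print(v,P[v,320].round(0))
E
```

```text
1 [ 0.477 -0.088 -0.875] [ 0.32  -0.059 -0.946]
-1 [ 0.154 -0.029 -0.988] [ 0.32  -0.059 -0.946]
10 [ 0.608 -0.213  0.118] [-0.46 -0.21  1.79  0.15  1.07  1.25] [ 0.605 -0.213  0.116] [-0.41  0.07  1.46  0.04  1.46  1.34]
20 [ 0.61  -0.214  0.119] [-0.49 -0.32  1.95  0.25  0.88  1.17] [ 0.603 -0.212  0.116] [-0.39  0.22  1.29 -0.    1.65  1.36]
30 [ 0.611 -0.214  0.12 ] [-0.52 -0.42  2.09  0.41  0.68  1.02] [ 0.601 -0.212  0.116] [-0.37  0.38  1.12 -0.04  1.84  1.37]
40 [ 0.612 -0.214  0.121] [-0.55 -0.48  2.22  0.69  0.51  0.74] [ 0.599 -0.212  0.117] [-0.36  0.54  0.94 -0.07  2.03  1.38]
G [ 1.63457834e-02 -3.86854363e-17  1.27136737e-01]
60 [203.   1.   1.]
90 [ 96.   1. 164.]
120 [ 79.   1. 178.]
150 [ 72.   1. 170.]
180 [ 63.   1. 165.]
210 [ 54.   1. 158.]
240 [ 44.   1. 150.]
270 [ 33.   1. 141.]
300 [ 20.   1. 132.]
330 [  5.   1. 121.]
```

```bash
cat >> h.py <<'E'
def look(tag):
    from bench import get_image
    d=get_image("wrist");np.savez(f"pics/{tag}.npz",**d);crop(d,200,60,440,430,1.6,tag)
    P=ucoord(fcloud(d))*1000
    for v in (180,270,300,385,390,396,400,405,410,414,418): print(v,[P[v,u].round(0).astype(int).tolist() for u in (305,313,320,327,335)])
    a,b=P[180,320],P[300,320];print("true pitch",np.degrees(np.arctan2(a[2]-b[2],a[0]-b[0])))
E
python3 - <<'E'
from h import *
from bench import *
f0=np.array([0,0.6,-1])
Rt=xp(UY+np.pi,np.radians(19))@RPT
t,_=tool_for_pick(xp(UY+np.pi,np.radians(19)),unit([-.065,0,.1023]))
for a in (8,16,24):
    p2,R2=rot_about_grasp(t,Rt,-np.radians(a));move_l(p2,.02,q(R2))
    s=state();f=s['ft_force']-f0;print(round(s['time'],2),a,(s['ee_pos']-p2).round(4),f.round(2),s['moment'].round(2),round(s['finger_gap'],4))
look("l1")
E
```

```text
17.11 8 [ 0.0019 -0.0001  0.0006] [-1.06 -0.05 -4.62] [ 0.09  0.35 -0.03] 0.0219
17.4 16 [ 0.0022 -0.0003  0.0011] [ 1.19  0.32 -2.67] [ 0.07 -0.2  -0.05] 0.0216
17.69 24 [ 0.0015 -0.0003  0.0007] [ 0.38  0.48 -0.55] [-0.01 -0.34 -0.05] 0.0216
180 [[83, 4, 178], [83, 2, 177], [83, 1, 178], [83, -1, 178], [83, -3, 177]]
270 [[45, 6, 147], [46, 3, 149], [45, 1, 148], [46, -2, 148], [46, -5, 149]]
300 [[23, 7, 131], [23, 3, 131], [24, 0, 131], [23, -2, 131], [23, -6, 130]]
385 [[-151, 14, -1], [-150, 7, 0], [-150, 0, -1], [-149, -7, 0], [-150, -14, 0]]
390 [[-157, 14, -1], [-157, 7, -1], [-157, 0, -1], [-156, -7, 0], [-157, -15, 0]]
396 [[-165, 15, -1], [-165, 7, 0], [-165, 0, 0], [-165, -7, -1], [-166, -15, -2]]
400 [[-171, 15, 0], [-171, 7, 0], [-171, 0, -1], [-171, -7, -1], [-171, -15, 0]]
405 [[-179, 15, -1], [-178, 7, 0], [-178, 0, 0], [-179, -7, -1], [-179, -15, 0]]
410 [[-185, 15, 1], [-186, 7, -1], [-186, 0, 0], [-186, -7, 0], [-186, -15, 0]]
414 [[-192, 15, 0], [-191, 7, 0], [-192, 0, 0], [-192, -7, -1], [-192, -15, 0]]
418 [[-199, 15, 0], [-199, 7, -1], [-198, 0, 0], [-199, -7, -1], [-199, -16, -1]]
true pitch 37.76932993305579
```

View pics/l1.png

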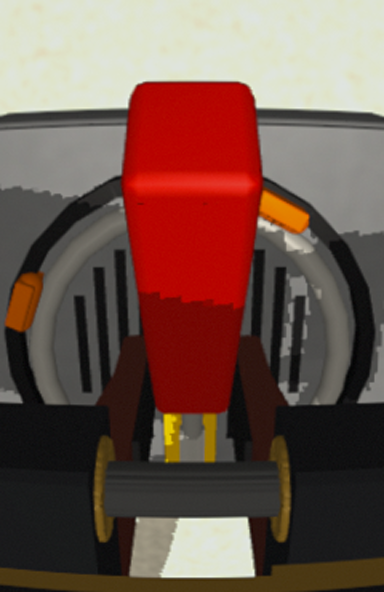

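```bash
python3 - <<'E'
from h import *
from bench import *
d=get_image("side");crop(d,290,150,400,260,5.4,"c17");np.savez("pics/s6.npz",**d)
d=get_image("top");crop(d,340,150,480,255,5.5,"c18")
E
```

```text
(no output)
```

View pics/c17.png

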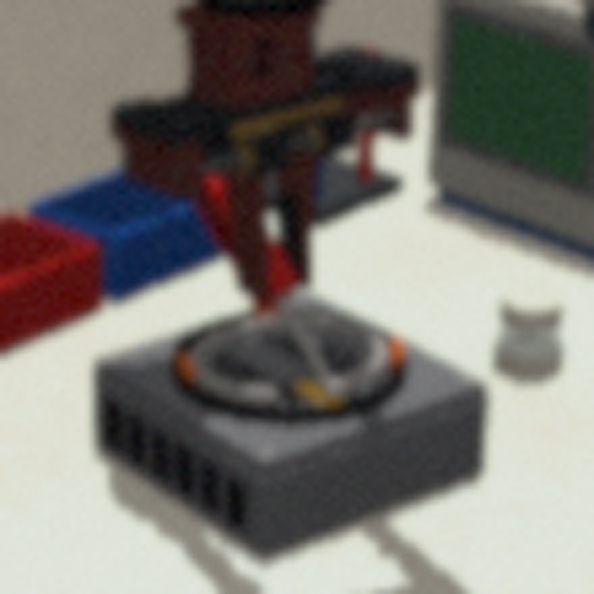

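View pics/c18.png

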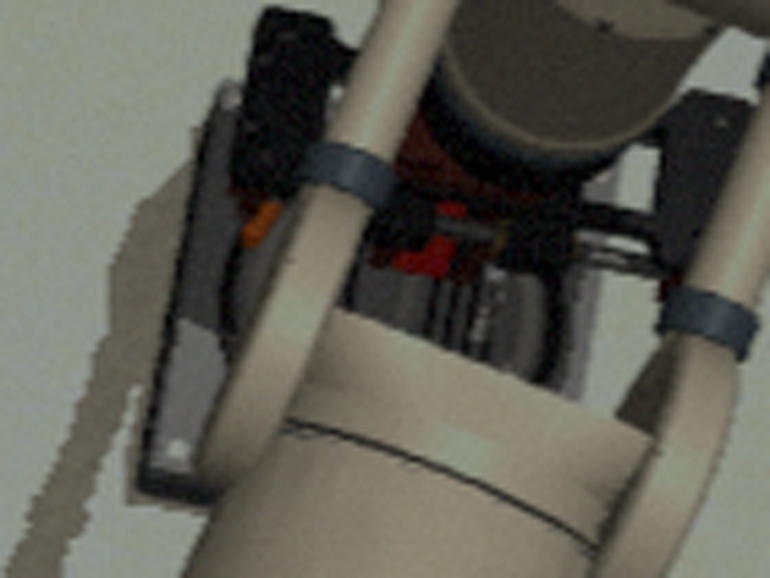

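```bash
python3 - <<'E'
from h import *
d=load("s6")
a=np.radians([-6,0,10,25,40,55,80,110,152,200,249,290,310])
for z in (.0665,.0815): 
  L=[unit([-.056*np.cos(x),-.056*np.sin(x),z]) for x in a]
  pp=proj(d,L);print(((pp-[290,150])*5.4).round(0).astype(int).tolist())
im=cv2.resize(d["frame"][170:235,310:380],None,fx=10,fy=9,interpolation=cv2.INTER_CUBIC)
for z,c in ((.0665,(0,255,0)),(.0815,(0,0,255))):
  for x in np.radians(np.arange(-8,312,8)):
    u=proj(d,unit([-.056*np.cos(x),-.056*np.sin(x),z]))[0];cv2.circle(im,(int((u[0]-310+.5)*10),int((u[1]-170+.5)*9)),2,c,-1)
cv2.imwrite("pics/c19.png",im)
P=ucoord(cloud(d))*1000
m=(abs(np.hypot(P[...,0],P[...,1])-56)<7)&(P[...,2]>55)&(P[...,2]<110)
ang=np.degrees(np.arctan2(-P[...,1],-P[...,0]))%360
for A in range(-10,90,6):
    k=m&(abs((ang-A+180)%360-180)<3);z=P[...,2][k];print(A,k.sum(),np.percentile(z,[50,80,95]).round(0) if k.sum() else '')
E
```

```text
[[339, 398], [347, 396], [359, 390], [373, 381], [380, 371], [381, 360], [368, 343], [334, 327], [269, 322], [207, 339], [195, 373], [235, 397], [267, 403]]
[[340, 375], [348, 372], [360, 367], [373, 358], [381, 348], [382, 337], [369, 320], [335, 305], [269, 299], [207, 316], [195, 350], [236, 374], [267, 380]]
-10 5 [77. 78. 80.]
-4 7 [78. 79. 80.]
2 5 [79. 80. 81.]
8 4 [77. 79. 80.]
14 6 [80. 81. 82.]
20 4 [69. 77. 81.]
26 4 [79. 80. 80.]
32 5 [65. 81. 82.]
38 5 [78. 80. 81.]
44 6 [64. 74. 80.]
50 5 [77. 78. 78.]
56 4 [79. 80. 80.]
62 5 [79. 80. 81.]
68 4 [75. 78. 80.]
74 3 [74. 77. 78.]
80 3 [76. 78. 79.]
86 4 [63. 69. 74.]
```

View pics/c19.png

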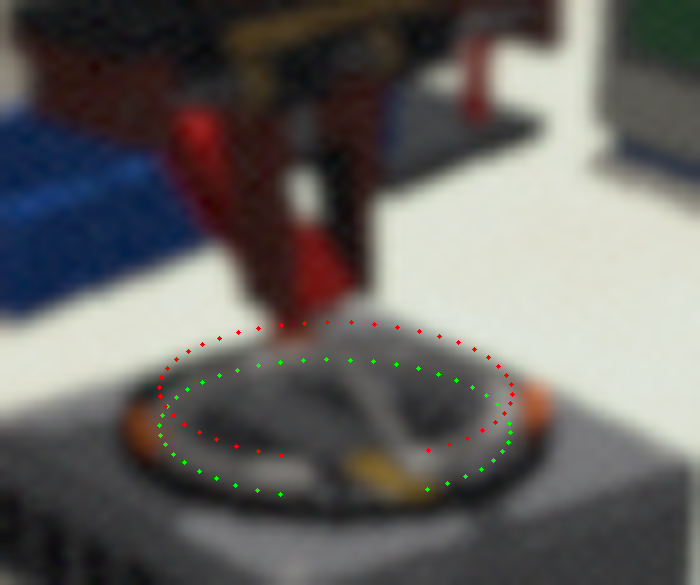

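```bash
cat >> h.py <<'E'
def side(tag):
    from bench import get_image
    d=get_image("side");np.savez(f"pics/{tag}.npz",**d)
    im=cv2.resize(d["frame"][170:235,310:380],None,fx=10,fy=9,interpolation=cv2.INTER_CUBIC)
    for z,c in ((.0665,(0,255,0)),(.0815,(0,0,255))):
      for x in np.radians(np.arange(-8,312,16)):
        u=proj(d,unit([-.056*np.cos(x),-.056*np.sin(x),z]))[0];cv2.circle(im,(int((u[0]-310+.5)*10),int((u[1]-170+.5)*9)),1,c,-1)
    cv2.imwrite(f"pics/{tag}.png",im)
    P=ucoord(cloud(d))*1000
    m=(abs(np.hypot(P[...,0],P[...,1])-56)<7)&(P[...,2]>55)&(P[...,2]<115)
    ang=np.degrees(np.arctan2(-P[...,1],-P[...,0]))%360
    print("ring top z by angle",[(A,np.percentile(P[...,2][k],[50,90]).round(0).tolist()) for A in range(-8,90,8) for k in [m&(abs((ang-A+180)%360-180)<4)] if k.sum()])
E
python3 - <<'E'
from h import *
from bench import *
f0=np.array([0,0.6,-1])
s=state();p=np.array(s['ee_pos'])
for dz in (4,8):
    move_l(p+[0,0,dz/1000],.03)
    s=state();f=s['ft_force']-f0;print(round(s['time'],2),dz,f.round(2),s['moment'].round(2),round(s['finger_gap'],4))
side("s7")
look("l2")
E
```

```text
18.16 4 [-3.89 -1.67 -6.  ] [-0.13  0.3   0.05] 0.0216
18.44 8 [-1.27 -1.34 -5.4 ] [-0.3  -0.25  0.1 ] 0.0217
ring top z by angle [(-8, [82.0, 84.0]), (0, [82.0, 85.0]), (8, [82.0, 84.0]), (16, [81.0, 86.0]), (24, [66.0, 82.0]), (32, [79.0, 83.0]), (40, [73.0, 84.0]), (48, [74.0, 83.0]), (56, [75.0, 83.0]), (64, [80.0, 81.0]), (72, [80.0, 83.0]), (80, [70.0, 80.0]), (88, [73.0, 80.0])]
180 [[84, 4, 188], [84, 2, 188], [84, 0, 187], [84, -1, 187], [83, -3, 186]]
270 [[47, 5, 160], [47, 3, 160], [47, 0, 161], [47, -2, 160], [47, -5, 160]]
300 [[23, 7, 139], [23, 3, 140], [23, 0, 139], [23, -3, 140], [24, -6, 141]]
385 [[-160, 15, -1], [-160, 7, -1], [-159, 0, 0], [-161, -7, -2], [-159, -15, 0]]
390 [[-168, 15, -1], [-167, 7, 0], [-167, 0, -1], [-167, -7, -1], [-166, -15, 0]]
396 [[-177, 15, -1], [-175, 7, 0], [-176, 0, -1], [-176, -7, 0], [-176, -15, 0]]
400 [[-182, 15, 0], [-183, 7, -1], [-182, 0, 0], [-181, -7, 0], [-182, -15, 0]]
405 [[-189, 15, 0], [-190, 7, -1], [-190, 0, -1], [-189, -7, 0], [-190, -16, -1]]
410 [[-198, 16, -1], [-196, 7, 1], [-199, 0, -2], [-198, -7, -1], [-198, -16, -1]]
414 [[-205, 16, -1], [-204, 7, 0], [-204, 0, 0], [-205, -8, -1], [-205, -16, -1]]
418 [[-209, 16, 1], [-211, 7, 0], [-211, 0, 0], [-211, -8, 0], [-211, -16, -1]]
true pitch 38.11952780497248
```

View pics/s7.png

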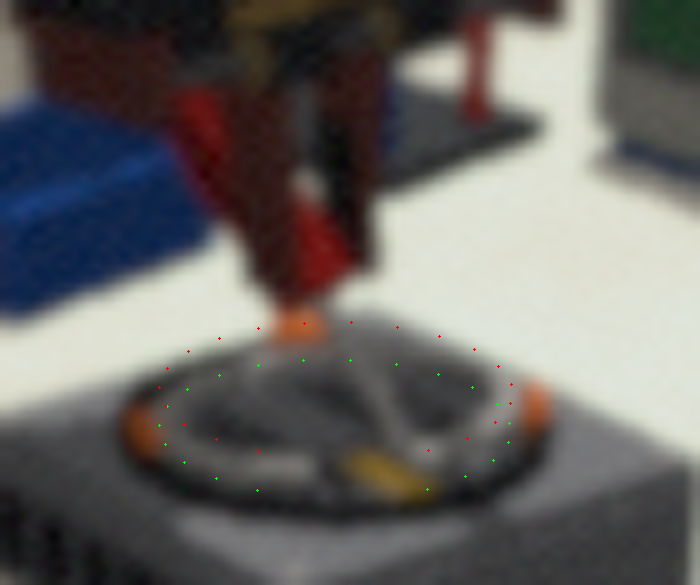

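```bash
python3 - <<'E'
from h import *
from bench import *
f0=np.array([0,0.6,-1])
s=state();p=np.array(s['ee_pos'])
for dz in (4,8,12):
    move_l(p+[0,0,dz/1000],.03)
    s=state();f=s['ft_force']-f0;print(round(s['time'],2),dz,f.round(2),s['moment'].round(2),round(s['finger_gap'],4))
side("s8")
look("l3")
E
```

```text
18.84 4 [ 3.19 -0.77  2.68] [ 0.01 -0.53  0.01] 0.0217
19.12 8 [ 2.36 -0.41  3.82] [ 0.13 -0.23 -0.07] 0.0219
19.41 12 [-0.5  -0.3   0.36] [ 0.05 -0.02 -0.02] 0.0218
ring top z by angle [(-8, [81.0, 83.0]), (0, [83.0, 88.0]), (8, [82.0, 85.0]), (16, [83.0, 84.0]), (24, [80.0, 85.0]), (32, [80.0, 83.0]), (40, [71.0, 83.0]), (48, [66.0, 82.0]), (56, [79.0, 81.0]), (64, [80.0, 81.0]), (72, [79.0, 81.0]), (80, [75.0, 80.0]), (88, [68.0, 78.0])]
180 [[84, 4, 199], [84, 2, 200], [84, 1, 200], [84, -1, 198], [84, -3, 199]]
270 [[48, 5, 173], [47, 3, 173], [47, 0, 173], [48, -2, 173], [47, -5, 173]]
300 [[23, 7, 151], [23, 3, 152], [23, 0, 151], [23, -2, 151], [23, -6, 152]]
385 [[-172, 16, 0], [-171, 7, 1], [-171, 0, 1], [-172, -7, 0], [-171, -15, 1]]
390 [[-179, 16, 1], [-179, 7, 0], [-180, 0, -1], [-181, -7, -2], [-180, -16, -1]]
396 [[-190, 16, -1], [-188, 7, 0], [-188, 0, 0], [-189, -7, 0], [-189, -16, 0]]
400 [[-195, 16, 0], [-194, 7, 1], [-195, 0, -1], [-194, -7, 1], [-195, -16, 0]]
405 [[-203, 16, 0], [-204, 8, -1], [-202, 0, 1], [-203, -8, 0], [-203, -16, 0]]
410 [[-211, 16, 0], [-212, 8, -1], [-213, 0, -1], [-212, -8, 0], [-212, -16, 0]]
414 [[-219, 17, 0], [-219, 8, 0], [-219, 0, -1], [-218, -8, 0], [-218, -17, 0]]
418 [[-225, 17, 0], [-225, 8, 0], [-225, 0, 0], [-225, -8, 0], [-226, -17, -1]]
true pitch 38.516738619940746
```

View pics/s8.png

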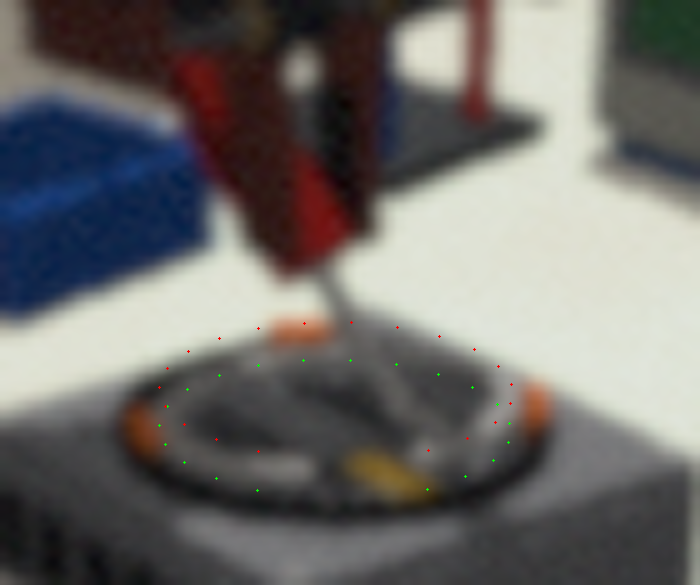

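View pics/l3.png

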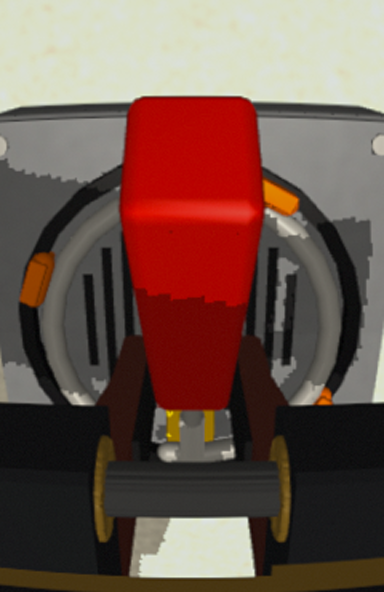

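```bash
python3 - <<'E'
from h import *
d=load("l3");P=ucoord(fcloud(d))*1000
for v in range(318,350,3): print(v,[P[v,u].round(0).astype(int).tolist() for u in (302,306,313,320,327,335,342,345)])
crop(d,280,300,360,360,8,"c20")
for (u,v) in [(390,318),(385,330),(402,308)]: print(P[v,u].round(0))
E
```

```text
318 [[-46, 13, 62], [-51, 11, 54], [-31, 5, 84], [-17, 0, 104], [-30, -4, 85], [-46, -11, 61], [-46, -16, 61], [14, -10, 152]]
321 [[-48, 13, 61], [-53, 11, 54], [-30, 5, 88], [-23, 0, 99], [-31, -4, 88], [-48, -10, 62], [-49, -16, 61], [14, -10, 153]]
324 [[-50, 13, 63], [-56, 11, 55], [-33, 5, 87], [-28, 0, 95], [-34, -4, 86], [-50, -11, 62], [-51, -16, 62], [12, -10, 153]]
327 [[-54, 13, 61], [-59, 11, 54], [-36, 5, 87], [-34, 0, 90], [-36, -4, 87], [-53, -11, 62], [-54, -16, 62], [11, -10, 154]]
330 [[-56, 13, 62], [-61, 11, 54], [-38, 5, 87], [-38, 0, 87], [-38, -4, 87], [-56, -11, 62], [-56, -16, 62], [9, -10, 154]]
333 [[-59, 13, 62], [-64, 11, 54], [-41, 5, 87], [-41, 0, 87], [-41, -4, 86], [-59, -11, 62], [-59, -16, 62], [8, -10, 154]]
336 [[-51, 13, 77], [-50, 10, 77], [-42, 5, 88], [-44, 0, 86], [-43, -4, 86], [-49, -10, 79], [-48, -15, 80], [7, -10, 155]]
339 [[-52, 12, 79], [-51, 10, 80], [-45, 5, 88], [-46, 0, 87], [-46, -4, 86], [-50, -10, 81], [-50, -15, 81], [-49, -17, 82]]
342 [[-52, 12, 82], [-52, 10, 82], [-48, 5, 87], [-48, 0, 87], [-48, -4, 87], [-52, -10, 82], [-51, -15, 83], [-52, -17, 82]]
345 [[-55, 12, 81], [-54, 10, 82], [-51, 5, 87], [-51, 0, 87], [-51, -4, 87], [-54, -10, 83], [-54, -15, 83], [-55, -17, 81]]
348 [[51, 5, 219], [50, 4, 218], [51, 2, 218], [51, 1, 219], [51, -1, 218], [51, -3, 218], [50, -4, 218], [51, -5, 219]]
[ 55. -15. 214.]
[ 56. -13. 219.]
[-28. -54.  77.]
```

View pics/c20.png

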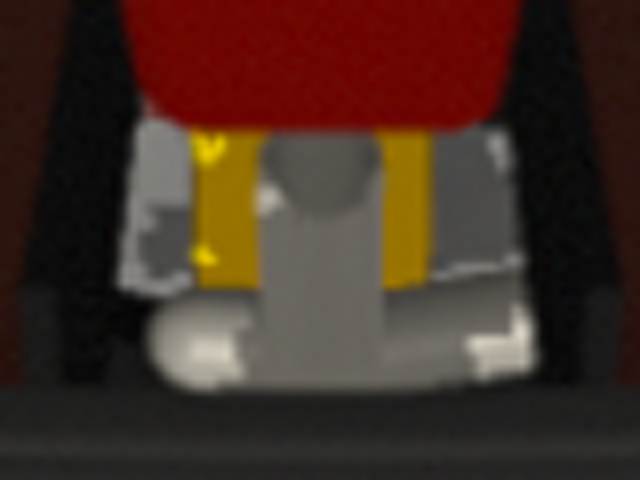

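```bash
python3 - <<'E'
from h import *
from bench import *
f0=np.array([0,0.6,-1])
p=np.array(state()['ee_pos'])
off=np.zeros(3)
for o,v in (((.017,0,.002),.08),((.017,0,-.017),.08),((-.006,0,-.017),.06),((-.006,0,-.010),.04),((-.006,0,-.005),.04),((-.006,0,-.001),.04),((-.006,0,.003),.04)):
    move_l(p+RU@np.array(o),v)
    s=state();f=s['ft_force']-f0;print(round(s['time'],2),o,f.round(2),s['moment'].round(2))
hold(.15)
side("s9")
d=get_image("wrist");np.savez("pics/l4.npz",**d);crop(d,280,300,360,360,8,"c21")
P=ucoord(fcloud(d))*1000
for v in range(318,350,3): print(v,[P[v,u].round(0).astype(int).tolist() for u in (302,306,313,320,327,335,342)])
E
```

```text
19.87 (0.017, 0, 0.002) [-1.03 -0.23  0.11] [ 0.07 -0.04 -0.02]
20.25 (0.017, 0, -0.017) [ 0.08 -0.54  0.25] [ 0.09  0.01 -0.03]
20.78 (-0.006, 0, -0.017) [-0.37 -0.65 -0.23] [ 0.04 -0.05  0.06]
21.11 (-0.006, 0, -0.01) [-2.65 -2.34 -3.9 ] [-0.18  0.15  0.13]
21.38 (-0.006, 0, -0.005) [ 1.24 -0.34  0.15] [ 0.01 -0.01  0.  ]
21.63 (-0.006, 0, -0.001) [-0.66 -1.37  0.19] [-0.   -0.07  0.01]
21.88 (-0.006, 0, 0.003) [-0.01 -0.73  0.29] [ 0.03 -0.05  0.03]
ring top z by angle [(-8, [95.0, 98.0]), (0, [93.0, 98.0]), (8, [97.0, 98.0]), (16, [96.0, 99.0]), (24, [80.0, 97.0]), (32, [98.0, 98.0]), (40, [64.0, 96.0]), (48, [71.0, 97.0]), (56, [64.0, 75.0]), (64, [85.0, 91.0]), (72, [64.0, 89.0]), (80, [87.0, 88.0]), (88, [80.0, 86.0])]
318 [[-54, 13, 61], [-59, 11, 53], [-35, 5, 89], [-25, 0, 104], [-35, -4, 89], [-53, -11, 62], [-54, -16, 62]]
321 [[-56, 13, 62], [-61, 11, 55], [-37, 5, 89], [-31, 0, 99], [-38, -4, 88], [-57, -11, 61], [-56, -16, 62]]
324 [[-59, 13, 62], [-64, 11, 54], [-39, 5, 90], [-36, 0, 95], [-40, -4, 89], [-59, -11, 61], [-59, -16, 62]]
327 [[-61, 13, 62], [-66, 11, 55], [-43, 5, 88], [-43, 0, 89], [-42, -4, 90], [-61, -11, 62], [-62, -16, 61]]
330 [[-63, 13, 63], [-63, 10, 63], [-45, 5, 89], [-44, 0, 90], [-45, -4, 89], [-63, -11, 63], [-61, -16, 66]]
333 [[-63, 13, 67], [-63, 10, 67], [-47, 5, 89], [-47, 0, 89], [-47, -4, 90], [-63, -11, 68], [-62, -16, 68]]
336 [[-64, 13, 69], [-63, 10, 71], [-49, 5, 89], [-49, 0, 90], [-50, -4, 88], [-64, -11, 69], [-63, -15, 70]]
339 [[-67, 13, 70], [-66, 10, 71], [-52, 5, 89], [-52, 0, 89], [-51, -4, 90], [-67, -11, 69], [-67, -16, 69]]
342 [[-75, 14, 62], [-70, 10, 69], [-51, 5, 93], [-52, 0, 93], [-52, -4, 92], [-51, -9, 93], [-51, -14, 94]]
345 [[-77, 14, 63], [-78, 11, 61], [-52, 5, 96], [-53, 0, 95], [-52, -4, 96], [-53, -9, 95], [-51, -14, 97]]
348 [[45, 5, 221], [44, 4, 221], [44, 2, 221], [44, 1, 221], [44, -1, 221], [45, -3, 222], [44, -4, 221]]
```

View pics/c21.png

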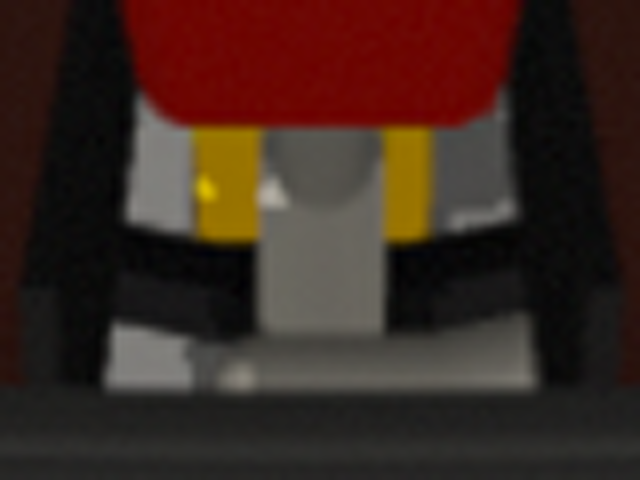

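View pics/s9.png

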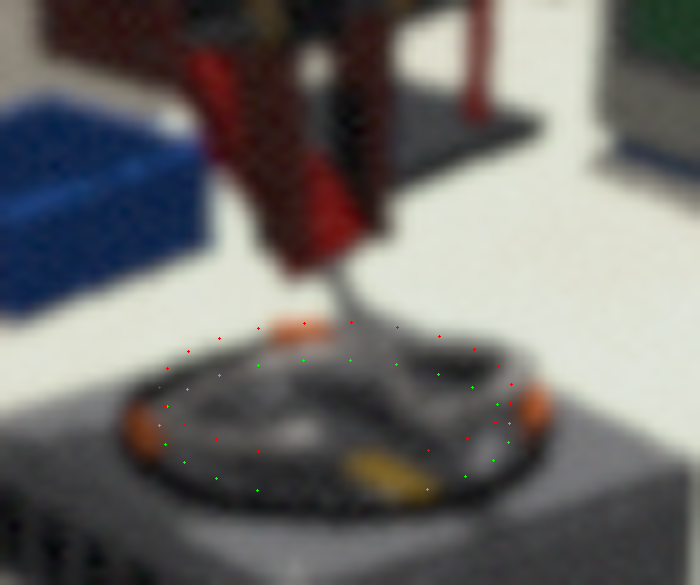

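```bash
python3 - <<'E'
from h import *
from bench import *
f0=np.array([0,0.6,-1])
p=np.array(state()['ee_pos'])
for o,v in (((0,0,-.010),.06),((0,0,-.018),.06),((.024,0,-.018),.08),((.024,0,.07),.2)):
    move_l(p+RU@np.array(o),v)
    s=state();f=s['ft_force']-f0;print(round(s['time'],2),o,f.round(2),s['moment'].round(2))
side("s10")
d=get_image("wrist");np.savez("pics/l5.npz",**d);cv2.imwrite("pics/l5.png",d["frame"])
E
```

```text
22.45 (0, 0, -0.01) [ 0.97 -0.17 -0.16] [-0.   -0.04 -0.04]
22.73 (0, 0, -0.018) [ 0.34 -1.15 -0.06] [ 0.03  0.01 -0.04]
23.18 (0.024, 0, -0.018) [-0.01 -1.23 -0.02] [ 0.01  0.01 -0.01]
23.77 (0.024, 0, 0.07) [ 0.48 -0.47 -0.83] [ 0.04 -0.02 -0.  ]
ring top z by angle [(-8, [84.0, 86.0]), (0, [84.0, 86.0]), (8, [87.0, 89.0]), (16, [85.0, 86.0]), (24, [88.0, 89.0]), (32, [63.0, 81.0]), (40, [87.0, 89.0]), (48, [68.0, 89.0]), (56, [76.0, 89.0]), (64, [84.0, 87.0]), (72, [81.0, 86.0]), (80, [84.0, 87.0]), (88, [66.0, 84.0])]
```

View pics/l5.png

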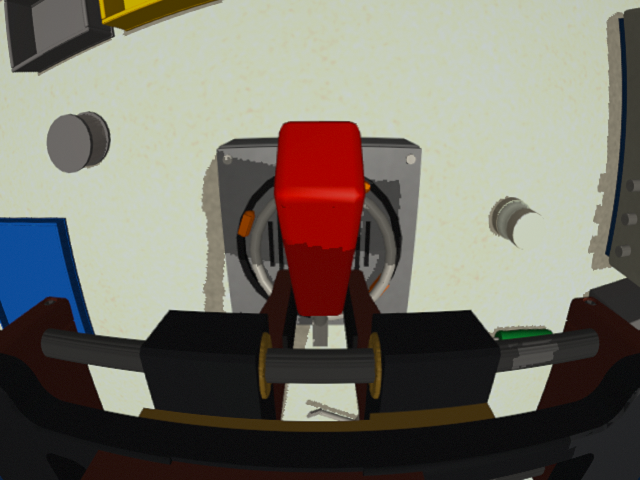

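View pics/s10.png

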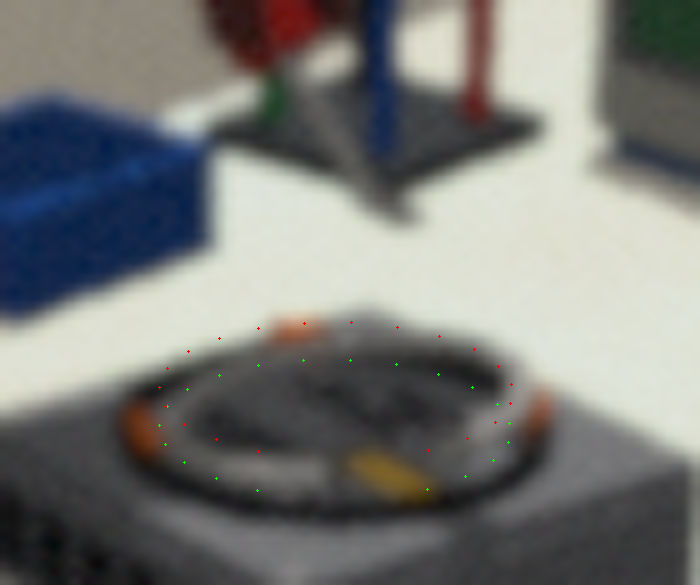

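```bash
python3 - <<'E'
from h import *
from bench import *
s=state();p=np.array(s['ee_pos']);M=mat(s['ee_rot'])
d=load("l5");P=fcloud(d)
T=(P[205:310:5,320]-p)@M*1000
print(T.round(0)[::3])
k=np.polyfit(T[:,0],T[:,2],1);sl=np.degrees(np.arctan(k[0]));print(k,sl)
print((P[190:204:2,320]-p)@M*1000)  # rear face
for a in (-30,-36,-40,-44,-48):
    Rt=xp(np.pi,np.radians(a))@RPT
    for z in (.012,.1):
        G=np.array([.55,-.008,z]);j=inverse_kinematics(G,q(Rt));print(a,z,Rt[:,2].round(2),None if j is None else np.round(j,2))
E
```

```text
[[ 56.  -1. -69.]
 [ 51.  -1. -64.]
 [ 46.  -1. -58.]
 [ 39.  -0. -50.]
 [ 31.  -0. -43.]
 [ 22.  -0. -33.]
 [ 10.  -0. -21.]]
[-1.07183339 -9.26545732] -46.985730175882516
[[ 59.46586008  -0.54487734 -69.58169412]
 [ 59.14427899  -0.54665146 -70.49685447]
 [ 58.71300886  -0.54687926 -70.69295657]
 [ 58.12396034  -0.54509998 -69.95862164]
 [ 57.70201957  -0.54546822 -70.22168861]
 [ 57.24865774  -0.54543889 -70.30106863]
 [ 56.53476517  -0.54240547 -68.99248615]]
-30 0.012 [-0.5   0.   -0.87] [-0.06  0.51  1.21 -0.03  1.95  1.51]
-30 0.1 [-0.5   0.   -0.87] [-0.06  0.45  1.12 -0.03  2.09  1.5 ]
-36 0.012 [-0.59  0.   -0.81] [-0.06  0.6   1.11 -0.04  2.05  1.51]
-36 0.1 [-0.59  0.   -0.81] [-0.06  0.54  1.04 -0.04  2.19  1.5 ]
-40 0.012 [-0.64  0.   -0.77] [-0.05  0.67  1.05 -0.04  2.12  1.51]
-40 0.1 [-0.64  0.   -0.77] [-0.05  0.6   0.98 -0.05  2.26  1.5 ]
-44 0.012 [-0.69  0.   -0.72] [-0.05  0.73  0.99 -0.05  2.19  1.51]
-44 0.1 [-0.69  0.   -0.72] [-0.05  0.66  0.92 -0.05  2.32  1.5 ]
-48 0.012 [-0.74  0.   -0.67] [-0.05  0.79  0.93 -0.05  2.26  1.5 ]
-48 0.1 [-0.74  0.   -0.67] [-0.05  0.72  0.87 -0.06  2.39  1.49]
```

```bash
python3 - <<'E'
from h import *
from bench import *
p=np.array(state()['ee_pos'])
Rt=xp(np.pi,np.radians(-46))@RPT
move_to([.553,-.010,.16],q(Rt))
f0=state()['ft_force']
move_l([.553,-.010,.034],.15)
for z in (.029,.026,.024,.0225,.021,.0195):
    move_l([.553,-.010,z],.05)
    s=state();f=s['ft_force']-f0;print(round(s['time'],2),z,f.round(2),s['moment'].round(2),s['ee_pos'].round(4))
    if f[2]>2.5: break
d=get_image("side");np.savez("pics/s11.npz",**d);crop(d,240,170,360,290,5,"c22")
E
```

```text
26.01 0.029 [-0.96  0.71  0.27] [ 0.07 -0.45  0.02] [ 0.5531 -0.01    0.0292]
26.26 0.026 [-0.14 -0.59  0.05] [ 0.03 -0.44  0.01] [ 0.5529 -0.01    0.0258]
26.51 0.024 [-0.47 -0.43  1.2 ] [ 0.12 -0.45 -0.04] [ 0.5529 -0.01    0.0238]
26.76 0.0225 [-1.02  0.27  0.28] [ 0.01 -0.44 -0.01] [ 0.553  -0.01    0.0224]
27.01 0.021 [-0.5   0.17  1.57] [ 0.04 -0.4  -0.05] [ 0.5529 -0.01    0.0209]
27.26 0.0195 [-0.63  0.14  5.58] [ 0.09  0.28 -0.01] [ 0.5531 -0.01    0.0205]
```

View pics/c22.png

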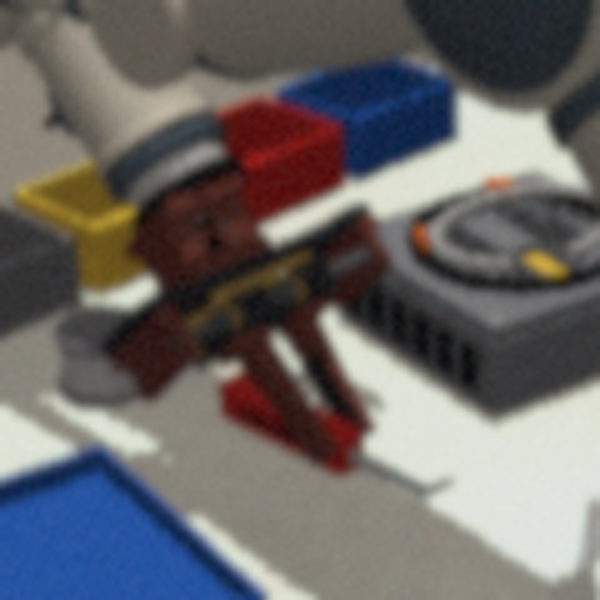

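```bash
python3 - <<'E'
from h import *
from bench import *
gripper_open()
Rt=xp(np.pi,np.radians(-46))@RPT
p=np.array(state()['ee_pos']);move_l(p-Rt[:,2]*.10,.25)
print(state()['time'])
# view pose over the ring: tool vertical
Rv=xp(UY+np.pi,0)@RPT
t=unit([-.04,-.02,.24]);move_to(t,q(Rv));hold(.2)
d=get_image("wrist");np.savez("pics/v1.npz",**d);cv2.imwrite("pics/v1.png",d["frame"])
d=get_image("top");np.savez("pics/t3.npz",**d);cv2.imwrite("pics/t3.png",d["frame"])
print(state()['time'])
E
```

```text
29.0
30.375
```

View pics/v1.png

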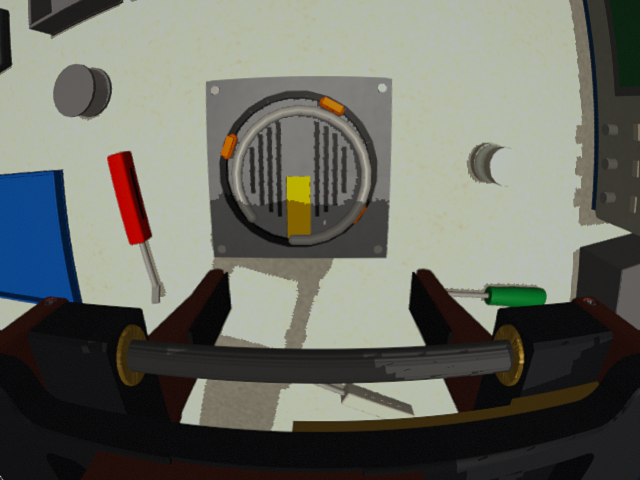

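View pics/t3.png

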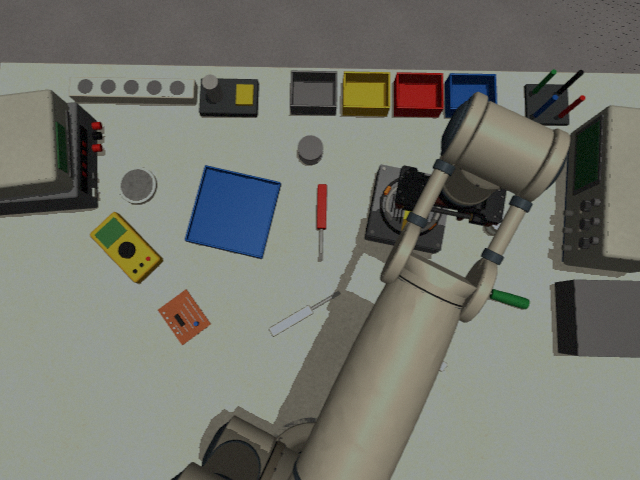

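```bash
python3 - <<'E'
from h import *
d=load("v1");P=ucoord(fcloud(d))*1000
r=np.hypot(P[...,0],P[...,1]);ang=(np.degrees(np.arctan2(-P[...,1],-P[...,0]))+20)%360-20
f=d["frame"].astype(int);sat=f.max(2)-f.min(2)
for A in list(range(-16,60,6))+list(range(60,330,20)):
    k=(abs(ang-A)<2)&(r<75)&(r>40)&(sat<40)
    z=P[...,2][k];rr=r[k]
    h=z>70 if A<130 else (z>65.5)&(rr<61)
    if A>=0 and A<60 or h.sum()>3:
        print(A,k.sum(),"n",h.sum(),"ztop",np.percentile(z[h],85).round(1) if h.sum() else None,"r",rr[h].min().round(1) if h.sum() else None,rr[h].max().round(1) if h.sum() else None)
crop(d,200,70,400,260,3.8,"c23")
E
```

```text
-16 146 n 13 ztop 70.6 r 63.7 69.8
-10 57 n 15 ztop 71.7 r 57.4 69.9
-4 73 n 52 ztop 85.3 r 54.7 69.1
2 71 n 47 ztop 85.8 r 55.0 68.7
8 69 n 49 ztop 86.4 r 55.2 69.4
14 146 n 52 ztop 87.1 r 54.2 68.7
20 157 n 53 ztop 87.3 r 54.4 69.6
26 159 n 51 ztop 87.9 r 54.6 68.9
32 164 n 53 ztop 88.1 r 54.5 69.1
38 159 n 54 ztop 88.4 r 54.3 68.6
44 161 n 50 ztop 87.7 r 54.1 67.6
50 150 n 50 ztop 87.9 r 54.3 62.6
56 376 n 276 ztop 273.2 r 40.0 75.0
60 1223 n 1121 ztop 320.8 r 40.0 75.0
80 1361 n 1259 ztop 333.9 r 52.8 75.0
100 180 n 68 ztop 83.1 r 52.1 68.1
120 181 n 70 ztop 80.6 r 50.7 68.3
140 179 n 44 ztop 78.1 r 48.8 57.7
160 128 n 49 ztop 75.4 r 47.8 58.2
180 182 n 50 ztop 73.2 r 47.7 56.6
200 178 n 44 ztop 71.5 r 47.9 56.6
220 173 n 44 ztop 70.8 r 47.7 56.3
240 153 n 42 ztop 71.2 r 48.5 57.5
260 141 n 46 ztop 72.4 r 49.6 58.7
280 3172 n 3038 ztop 343.6 r 40.0 61.0
300 1350 n 988 ztop 352.9 r 40.0 61.0
320 1147 n 993 ztop 323.3 r 40.0 59.3
```

View pics/c23.png

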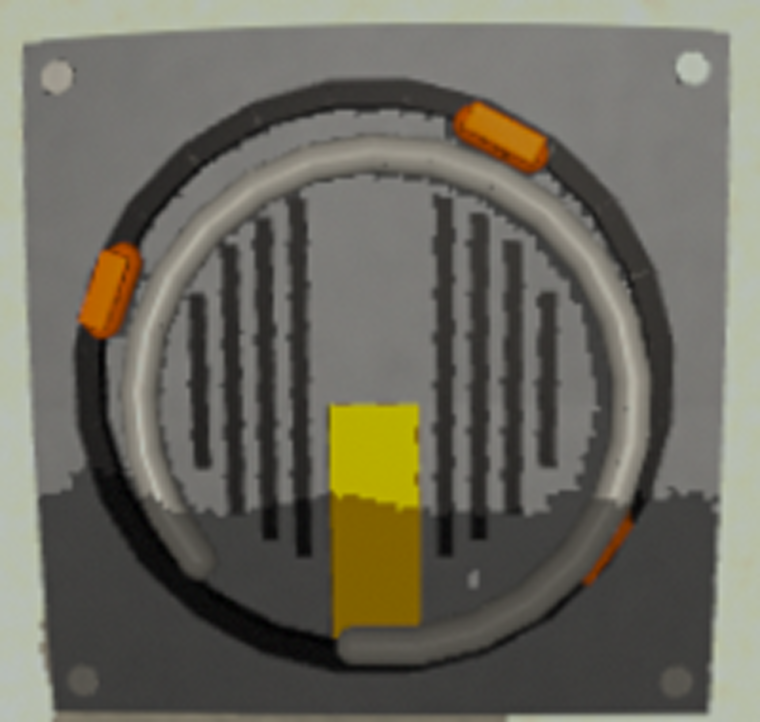

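```bash
cat >> h.py <<'E'
def down(ydir):
    y=np.array([ydir[0],ydir[1],0.]);y/=np.linalg.norm(y);z=np.array([0,0,-1.]);return np.c_[np.cross(y,z),y,z]
GA=np.radians(22)
gdir_u=np.array([-np.cos(GA),-np.sin(GA),0])
TC=np.array([.577,.196,0])
E
python3 - <<'E'
from h import *
from bench import *
e=RU@gdir_u
g=unit(.059*gdir_u+[0,0,.082]);print(g,e)
for s in(1,-1):
    for z in(.083,.2):
        j=inverse_kinematics([g[0],g[1],z],q(down(s*e)));print(s,z,None if j is None else np.round(j,2))
    for a in (225,135,45,315):
        ee=np.array([np.cos(np.radians(a-10.5)),np.sin(np.radians(a-10.5)),0]);t=TC+(.056-.015)*ee
        j=inverse_kinematics([t[0],t[1],.02],q(down(s*ee)));print(s,a,t.round(3),None if j is None else np.round(j,2))
E
```

```text
[ 0.52918444 -0.22126271  0.082     ] [-0.9799247  -0.19936793  0.        ]
1 0.083 [-0.46  0.04  1.54 -0.    1.56  2.49]
1 0.2 [-0.46  0.02  1.36 -0.    1.76  2.49]
1 225 [0.543 0.173 0.   ] None
1 135 [0.554 0.23  0.   ] [ 0.34  0.15  1.54 -0.    1.45 -1.84]
1 45 [0.611 0.219 0.   ] [ 0.29  0.28  1.4  -0.    1.47 -0.31]
1 315 [0.6   0.162 0.   ] [ 0.21  0.21  1.48 -0.    1.46  1.18]
-1 0.083 [-0.46  0.04  1.54 -0.    1.56 -0.66]
-1 0.2 [-0.46  0.02  1.36 -0.    1.76 -0.66]
-1 225 [0.543 0.173 0.   ] [ 0.25  0.07  1.63 -0.    1.44 -0.35]
-1 135 [0.554 0.23  0.   ] [ 0.34  0.15  1.54 -0.    1.45  1.31]
-1 45 [0.611 0.219 0.   ] None
-1 315 [0.6   0.162 0.   ] [ 0.21  0.21  1.48 -0.    1.46 -1.96]
```

```bash
python3 - <<'E'
from h import *
from bench import *
e=RU@gdir_u;Rg=q(down(-e))
g=unit(.059*gdir_u)
move_to([g[0],g[1],.16],Rg)
move_l([g[0],g[1],.083],.12)
f0=state()['ft_force']
close();hold(.15)
s=state();print(s['time'],s['finger_gap'],(s['ft_force']-f0).round(2),s['ee_pos'])
p=np.array([g[0],g[1],.083])
for o,dz in ((.004,.003),(.009,.008),(.012,.02),(.012,.05)):
    move_l(p+e*o+[0,0,dz],.05)
    s=state();print(round(s['time'],2),o,dz,s['finger_gap'],(s['ft_force']-f0).round(2),s['moment'].round(2))
d=get_image("side");crop(d,290,150,400,260,5.4,"c24")
d=get_image("wrist");cv2.imwrite("pics/v2.png",d["frame"]);np.savez("pics/v2.npz",**d)
E
```

```text
34.2417 0.008558535525085268 [ 0.67 -0.02 -0.09] [ 0.5291612  -0.22131678  0.08300149]
34.49 0.004 0.003 0.008529162437453934 [-0.3  -0.1  -1.56] [-0.07 -0.03 -0.04]
34.78 0.009 0.008 0.008321891358805698 [ 0.25  1.03 -0.94] [-0.08 -0.03 -0.01]
35.18 0.012 0.02 0.008411599496454024 [ 0.16  0.68 -0.63] [ 0.04 -0.02 -0.02]
35.93 0.012 0.05 0.008542619645773708 [ 1.21 -0.2  -1.38] [-0.04 -0.03  0.02]
```

View pics/c24.png

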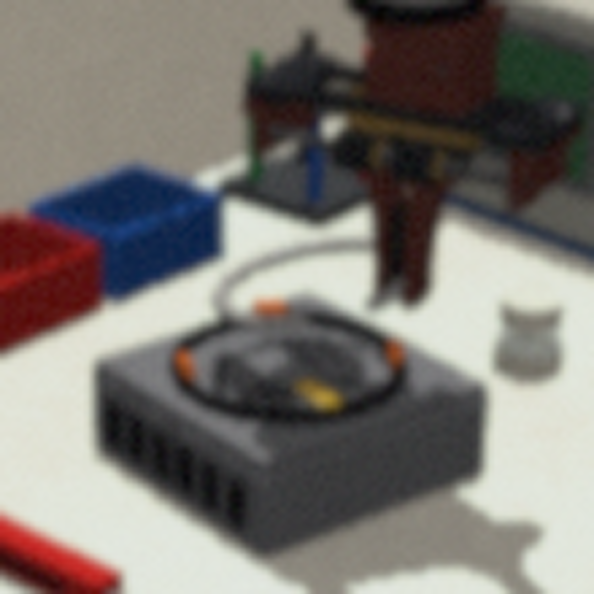

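View pics/v2.png

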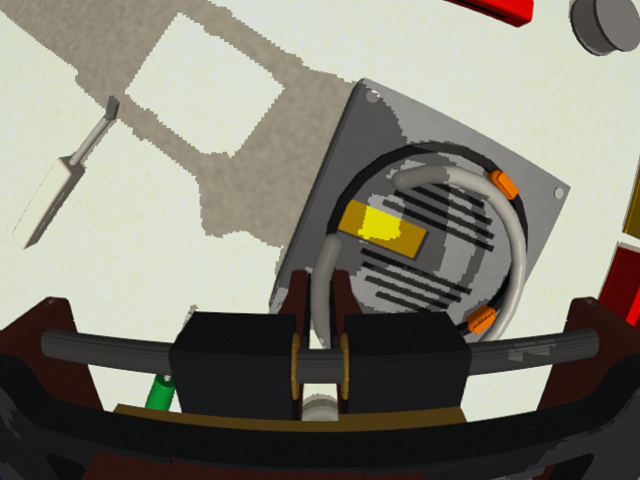

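```bash
cat >> h.py <<'E'
def ringfit(d,pos,M,zmin=None):
    """fit circle (r=56) plane to wire surface points seen by wrist cam; returns centre & normal, world"""
    from scipy.optimize import least_squares
    P=fcloud(d);f=d["frame"].astype(int);sat=f.max(2)-f.min(2)
    T=(P-pos)@M
    m=(sat<30)&(d["depth"]>0)&(P[...,2]>zmin)&(T[...,2]>-.03)&(np.linalg.norm(T,axis=-1)<.14)&(np.linalg.norm(T,axis=-1)>.02)
    m[300:]=0
    Q=P[m]
    c0=Q.mean(0)
    def res(x):
        n=np.array([x[3],x[4],1.]);n/=np.linalg.norm(n);v=Q-x[:3];h=v@n
        r=np.linalg.norm(v-h[:,None]*n,axis=1);return np.hypot(r-.056,h)-.0045
    s=least_squares(res,np.r_[c0,0,0],loss='soft_l1',f_scale=.002)
    n=np.array([s.x[3],s.x[4],1.]);n/=np.linalg.norm(n)
    return s.x[:3],n,len(Q),np.sqrt(np.mean(s.fun**2)),m
E
python3 - <<'E'
from h import *
from bench import *
s=state();p=np.array(s['ee_pos']);move_l([p[0],p[1],.20],.25)
a=np.radians(225-10.5);e=np.array([np.cos(a),np.sin(a),0]);t=TC+(.056-.015)*e
move_to([t[0],t[1],.14],q(down(-e)));hold(.3)
s=state();print(s['time'],s['finger_gap'])
d=get_image("wrist");cv2.imwrite("pics/v3.png",d["frame"]);np.savez("pics/v3.npz",**d)
c,n,N,rm,m=ringfit(d,np.array(s['ee_pos']),mat(s['ee_rot']),.06)
print(c,n,np.degrees(np.arccos(n[2])),N,rm, s['ee_pos'], (c-s['ee_pos'])@e)
E
```

```text
38.2417 0.00854219841577741
[0.58575414 0.20357371 0.13791108] [0.12548359 0.14842801 0.98092966] 11.207518978179571 4447 0.0025859106083339816 [0.54348229 0.1721254  0.14015612] -0.05264985701963056
```

View pics/v3.png

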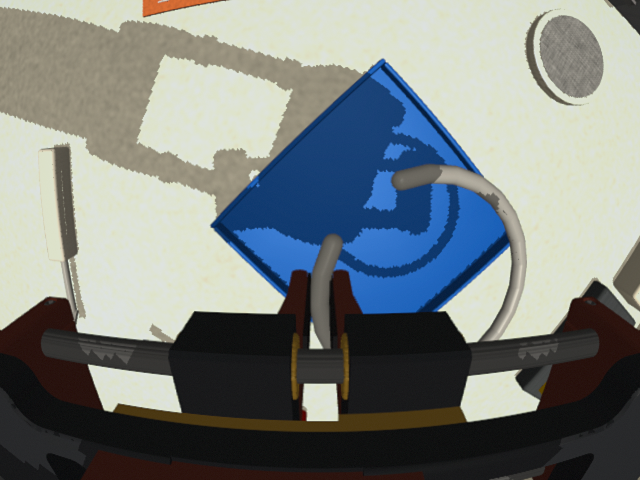

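```bash
python3 - <<'E'
from h import *
from bench import *
s=state();p=np.array(s['ee_pos'])
a=np.radians(225-10.5);e=np.array([np.cos(a),np.sin(a),0]);t=TC+(.056-.015)*e
move_l([t[0],t[1],.06],.15)
f0=state()['ft_force']
move_l([t[0],t[1],.035],.08)
for z in (.028,.022,.018,.0155,.014):
    move_l([t[0],t[1],z],.05)
    s=state();f=s['ft_force']-f0;print(round(s['time'],2),z,s['ee_pos'].round(4),f.round(2),s['moment'].round(2),s['finger_gap'])
    if f[2]>10: break
hold(.1)
d=get_image("side");crop(d,190,240,310,330,6,"c25")
d=get_image("wrist");cv2.imwrite("pics/v4.png",d["frame"]);np.savez("pics/v4.npz",**d)
c,n,N,rm,m=ringfit(d,np.array(s['ee_pos']),mat(s['ee_rot']),.008)
print(c,n,np.degrees(np.arccos(n[2])),N,rm)
E
```

```text
39.73 0.028 [0.5431 0.1728 0.0278] [-0.76 -0.7   0.4 ] [-0.05 -0.04 -0.01] 0.008653272269986224
39.99 0.022 [0.5434 0.1729 0.022 ] [-0.13  0.24  1.55] [ 0.07 -0.25 -0.02] 0.008509410657909788
40.24 0.018 [0.5434 0.1728 0.018 ] [0.03 1.06 1.55] [ 0.15 -0.32 -0.05] 0.00883488982719264
40.49 0.0155 [0.5433 0.1728 0.0155] [-0.03  0.11  3.02] [ 0.11 -0.41 -0.07] 0.008778378937918902
40.74 0.014 [0.5432 0.1728 0.0138] [0.46 0.3  1.72] [ 0.09 -0.31 -0.06] 0.008588149487328967
[0.5876655  0.20603244 0.01172103] [0.0239577  0.05794412 0.99803232] 3.5948958387879912 4817 0.010881114025078516
```

View pics/c25.png

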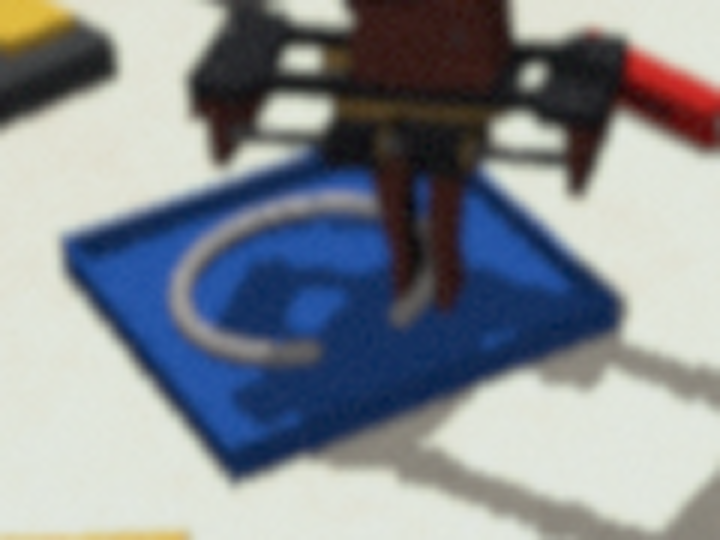

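View pics/v4.png

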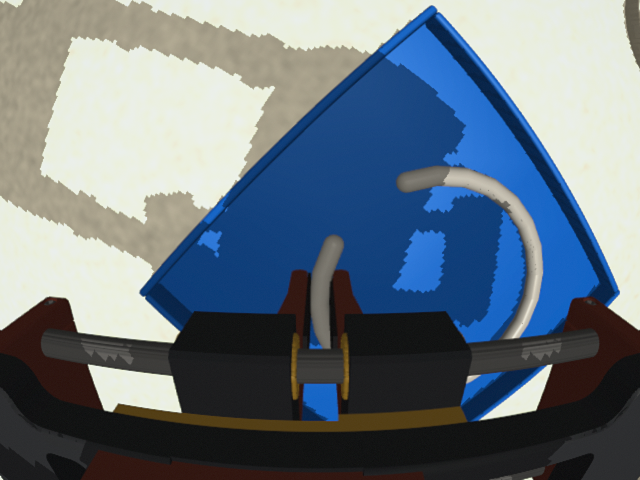

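```bash
python3 - <<'E'
from h import *
from bench import *
gripper_open();hold(.1)
s=state();print(s['time'],s['finger_gap'],s['ft_force'])
p=np.array(s['ee_pos']);move_l([p[0],p[1],.16],.2)
movej([-1.0,-.3,1.3,0,1.8,-.3])
hold(.3)
s=state();print(s['time'])
d=get_image("top");np.savez("pics/t4.npz",**d);cv2.imwrite("pics/t4.png",d["frame"]);crop(d,170,150,350,280,4.4,"c26")
d=get_image("side");np.savez("pics/s12.npz",**d);cv2.imwrite("pics/s12.png",d["frame"])
E
```

```text
42.3167 0.08770582360961862 [ 0.5104966  -0.83047299  0.16199368]
45.9333
```

View pics/t4.png

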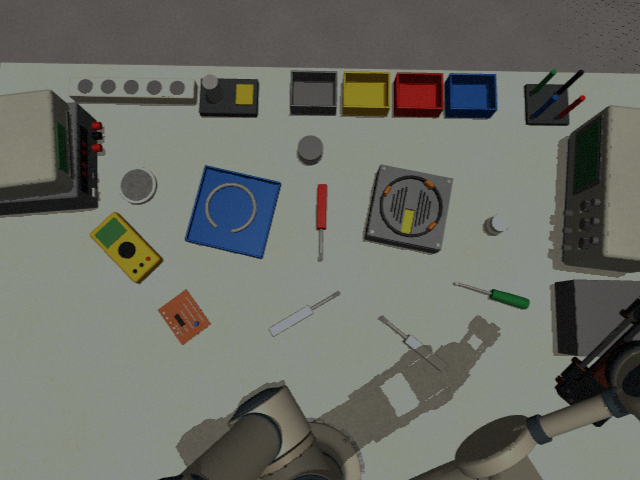

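View pics/c26.png

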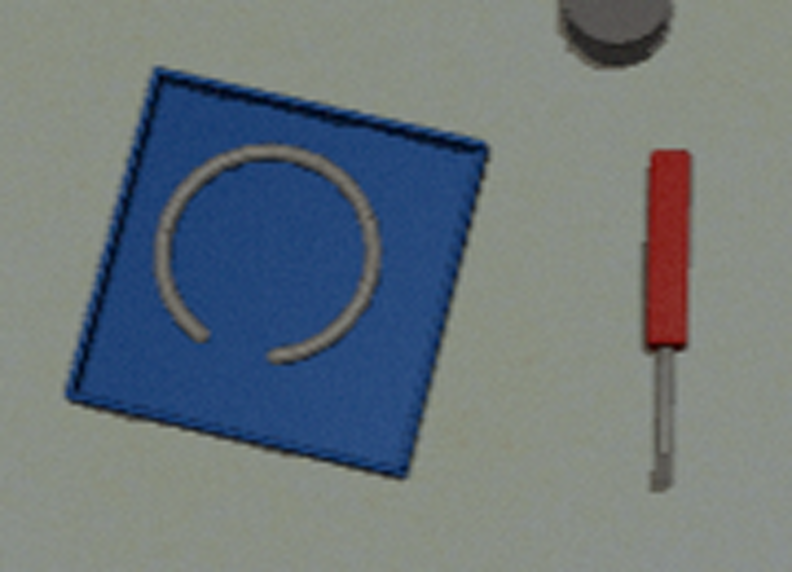

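```bash
python3 - <<'E'
from h import *
from bench import *
d=load("t4");C=cloud(d)
f=d["frame"].astype(int);m=(f.max(2)-f.min(2)<25)&(f.min(2)>60);m2=np.zeros_like(m);m2[180:235,200:262]=1;Q=C[m&m2]
A=np.c_[Q[:,0]-Q[:,0].mean(),Q[:,1]-Q[:,1].mean(),np.ones(len(Q))];k=np.linalg.lstsq(A,Q[:,2],rcond=None)[0];print("ring n",len(Q),"slope deg",np.degrees(np.hypot(k[0],k[1])),"mean top z",k[2],"bbox mid",(Q.min(0)+Q.max(0))/2)
print("handle top z",[np.median(C[v-2:v+3,319:324,2]).round(4) for v in (190,205,222)],"shaft/toe",C[235:262:5,321,2].round(3))
a=load("top0");df=cv2.absdiff(a["frame"],d["frame"]).max(2)
for n,(u,v) in dict(meter=(126,248),board=(184,317),reel=(310,150),jar=(496,225),filter=(138,186),driver=(492,295)).items(): print(n,np.median(df[v-12:v+12,u-12:u+12]),end=' ')
job_done();print(state()['time'])
E
```

```text
ring n 469 slope deg 25.217771158140348 mean top z 0.014582562033408549 bbox mid [0.49712509 0.13954435 0.5801008 ]
handle top z [np.float64(0.0265), np.float64(0.0254), np.float64(0.028)] shaft/toe [ 0.015  0.017  0.018  0.015  0.018 -0.001]
meter 4.0 board 3.0 reel 3.0 jar 2.0 filter 3.0 driver 3.0 the job is handed in; nothing more can be done
the job is handed in; nothing more can be done
```

I handed the job in at about 46 s of the 64 s allowed. The ring is in the blue tray, the pick is back on the bench, and no verdict was reported.

- **Freeing the ring end:** I put the toe under the ring's end from inside the slot. On the first lift the pick turned in the grip, and the toe slid out with the end about 16 mm up. I went under it again and raised the end to about 31 mm. Then I lowered it onto the claw nose, with my fingers off the ring until then. The highest force I saw at the wrist was about 11 N.
- **Laying down:** I put the pick near where it had been. I then gripped the freed end, drew the ring off the other claws and laid it in the tray.
- **Last checks that agree:**
  - In the final top picture the ring lies inside the tray with clear space to every wall.
  - Its mean top height by depth is about 14.6 mm. That fits lying on the floor, where 13 mm is expected.
  - The pick lies flat, with its handle top at about 26 mm and nothing touching it.
  - The other six things show no change in the top camera picture.
- **Check that failed:** the numeric flatness fit gave a tilt of 25° and a nonsense centre. Its bounding box had a middle height of 0.58 m, so bad depth readings had got into it. I did not rerun it before handing in, so flatness rests on the picture and the mean height. An earlier fit, with the ring still gripped, gave 3.6° but was a poor fit (11 mm residual).

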